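# Seat a vial and poise the pipette over it

## Robot

A 7-joint arm with a two-finger parallel gripper is mounted at the origin on the work surface. World frame = base frame: x ahead of the robot, y to its left, z up, the work surface at z = 0. Lengths are in mm, angles in rad, forces in N, time in s.
With the tool pointing down it reaches from about 400 to 875 mm from the base axis. Payload 4.4 kg.
Tool frame: the origin (TCP) lies midway between the tips of the shut fingers; the grasp point (between the pads) lies 19 mm behind it; x points along the fingers, y is the direction in which the jaws open and shut, and the axes are right-handed (so a half turn about x gives the same grasp; the last joint's range is limited). The gripper opens to 85 mm and grips with 20 to 120 N. Pads are 22 mm wide; open, the fingers measure 114 mm over their backs; the gripper's body (76 mm by 85 mm) begins 54 mm behind the grasp point. The pads swing forward as they close: fully open they stand 13 mm farther back than shut.
Start: joints at [-1.243, 0.628, 0.038, 1.517, -0.027, 0.996, -0.02], TCP at [249.383, 600.271, 231.313] pointing down, gripper open.
Joint ranges: [-3.06, 3.06], [-0.37, 2.12], [-1.25, 1.32], [0.18, 2.47], [-1.1, 4.24], [0.23, 1.98], [-2.94, 2.94]. Speed limits (rad/s): [2.57, 2.57, 3.14, 3.14, 3.14, 3.14, 3.14].

## Interface

Orientations are given as [roll, pitch, yaw] about the fixed x, y, z axes, in that order (R = Rz(yaw) Ry(pitch) Rx(roll)).
In Python, from cell import ctrl gives the robot as it stands.
- The arm moves only by the tool arm_command, never from a script. Its argument "series" is a list of rows, each a list of 7 numbers: the opening, from 0 (shut) to 1 (fully open), then the shift along the world's x, y, z in cm, then the turn, a rotation vector about the world's x, y, z in degrees. In form: [[claw, x, y, z, rx, ry, rz], ...]. A call has 1 to 20 rows; each row shifts and turns the commanded pose from where the row before left it; what a row does not reach is not made up. A row lasts 1/12 s, in which the tool goes at most 41.7 mm and 7.16 degrees, less where a joint would pass 70% of its speed; a pose out of reach is approached as far as the arm can. A call with a gripper value outside its range is refused whole. The fingers move at their own pace and stop on an object; the grip force is fixed at half the most. Time passes only in rows, so rows that do not move let the fingers close. It gives the time, the measured TCP pose, the force and the opening at its end, in the units of the state.
- ctrl.read_state(): the state, without advancing time (a new reading comes with each control period).
- ctrl.get_image(name): name is "scene" or "top" or "wrist"; returns the picture (384x512x3 uint8, blue, green, red); there is no depth.
- ctrl.calibration(name): a dict with "fovy" (degrees; the focal length in pixels is half the picture's height over the tangent of half this angle, whatever the lens; pixels are square), "cx", "cy" (the principal point, pixels), "k1" (the pictures are not rectified: a ray, as slopes to the right and down, at radius r is drawn at 1 + k1 r^2 times it, then the intrinsics apply), "cam_to_world" (4x4, takes a point from camera to world coordinates); the wrist camera has in their place "T_tool_cam" (4x4, takes a point from camera to tool coordinates, whose origin is the TCP and whose axes are the tool frame's). Camera axes: x right, y up, looking along -z (the intrinsics and any distortion apply to the point x, -y, -z); pixel columns grow to the right and rows downward; lengths in mm; the calibration is good to about 2 mm. A picture is of the moment at which its call begins: read the wrist's pose just before it. calibration takes no time and is no camera call.
- ctrl.finish_job(): hands the job in, once; it reports no verdict.
Trained networks look in the newest picture that a camera, given by its name, has taken for a name from the list of things; names that differ only in an ending like _2 or _b are one class to them, and where a whole thing is asked for, a point or a joint stands for the part that bears it (a point fixed in the world has none). Each returns a list of dicts, best first, with "conf" (0 to 1); they miss things now and then, are a little off and sometimes report something else, mostly with a low value. They report only what shows in the picture. A call takes as long as a camera call. They do not tell look-alikes from the thing itself.
- ctrl.spot_in(label, camera): "centre" ([x, y, z] in mm, in world coordinates, good to about 4 mm: the middle of the surface that is visible of it).
The state is a dict: "clock": time; "qpos": joint angles; "qd": joint speeds; "tau": joint torques, N m; "eef_pos": TCP position; "tool_rot": TCP orientation; "force": force on the tool from outside, world axes, zero at the start; "torque": the same for the moment, N m; "width": finger opening in mm.
Only numpy, scipy, OpenCV 4.12 (cv2) and the standard library are available. Lean on these libraries where they do the work, as an engineer would, in place of code of your own. Each camera call takes 0.05 s, during which the arm holds its last target.

## Task

Of the two open vials on the worktop, stand the one that fits into the empty well of the aluminium block, right down to the bottom of the well. Then take the pipette that has a tip fitted out of the stand, carry it clear over the glassware to that vial and finish while still holding it there, upright, with the end of its tip centred about a centimetre above the vial's open mouth, touching nothing. The clean tip must not touch anything on the way, and everything else is to be left standing where it is.

Things in the scene. Friction and masses are not known exactly. Their poses are not given: they have to be found in the camera images.
- slim_vial_centre (a point): the slimmer open amber-glass vial, standing loose on the worktop: 90 tall, straight body 22 in diameter up to 68, then a neck 18 in diameter with an open mouth 12 wide; foot bevelled 1.5; about 22 g. This point is on its axis, 45 above its foot; z is its axis. Fits the wells. A grasp 55 to 65 above the foot keeps the fingers off the block and the hand over the neighbours when it is put into the well.
- slim_vial_mouth (a point): centre of the slim vial's rim, 90 above its foot (45 above its centre)
- wide_vial_centre (a point): the wider open amber-glass vial, standing loose on the worktop: 90 tall, straight body 29 in diameter up to 68, open neck above; 34 g. Too wide for the wells. This point is on its axis, 45 above its foot. The two vials may stand either way round.
- slim_vial: the slim vial's body; origin at the centre of its foot, z up its axis
- wide_vial: the wide vial's body; origin at the centre of its foot, z up its axis
- block: fixed aluminium cooling block in a grey plastic tray (130 x 130 over the tray, top of the block 32 above the worktop) with four wells 24 in diameter and 24 deep, at x and y = +26 and -26 in its frame (52 apart); well floors 8 above the worktop. Origin at the centre of its underside. Three wells hold capped vials.
- free_well_mouth (a point): centre of the mouth of the one empty well, level with the block's top (32 above the worktop); the well goes 24 straight down. Which of the four wells is empty varies. (Its own yaw means nothing; take the block's.)
- capped0_centre (a point): one of three capped vials standing loose in the other wells: 22 in diameter, white cap 23 in diameter, 92 tall overall; point on its axis, half-way up
- capped1_centre (a point): one of three capped vials standing loose in the other wells: 22 in diameter, white cap 23 in diameter, 92 tall overall; point on its axis, half-way up
- capped2_centre (a point): one of three capped vials standing loose in the other wells: 22 in diameter, white cap 23 in diameter, 92 tall overall; point on its axis, half-way up
- capped0: the body of that capped vial; origin at the centre of its foot
- capped1: the body of that capped vial; origin at the centre of its foot
- capped2: the body of that capped vial; origin at the centre of its foot
- stand: fixed pipette stand: base 110 x 172, 10 thick, side panels, and a grey shelf 172 long (along y), top 140 above the worktop, with two U-slots 18 wide, open to -x, at y = +38 and -38. Each pipette hangs by the shoulder under its handle behind a lip 4 high, plunger top 253 above the worktop; lifted straight up by 125 its tip is above the shelf. Origin at the centre of its underside.
- pipette_grip (a point): grip point of the pipette that has a tip fitted, on its axis in the upper handle. The handle is 95 high with flat sides 30 apart (along its y) and 34 deep (along its x); this point is 72 above the shoulder and 23 below the handle's top; the plunger button ends 41 above this point. z runs up the pipette; a finger hook sticks out 40 to +x, 14 above this point. Barrel below the shoulder at most 14.4 in diameter. The tip's end is 182 straight below this point. 86 g in all.
- pipette_point (a point): the very end (orifice) of the fitted tip, on the pipette's axis, 110 below the shoulder and 182 below the grip point; the tip is a slender cone 2 wide at its end
- pipette: the pipette with a tip fitted; origin on its axis at the shoulder under the handle, z up, finger hook towards +x. In the stand its axes are parallel to the stand's, the handle's flat sides facing along the row.
- disposable_tip: the pale plastic tip fixed on that pipette, 52 long (same origin and axes as the pipette)
- bare_pipette_grip (a point): same point on the other pipette, alike but with no tip fitted (its barrel ends 70 below the shoulder). The two may hang in either slot, 76 apart.
- bare_pipette: the pipette without a tip; origin on its axis at the shoulder, z up
- tube_rack: fixed green rack of stoppered test tubes between the stand and the block, 170 long (x) and 64 wide (y), 116 high to the top of the stoppers. Origin at the centre of its underside.
- dark_bottle: bystander: loose capped dark-glass bottle, 52 in diameter, 105 tall; origin under its centre
- beaker: bystander: loose glass beaker, 68 in diameter, 85 tall; origin under its centre
- marker_pen: bystander: loose marker pen lying on the worktop, 128 long (along its x), 14 thick; origin under its middle. It lies between the two open vials.
Not all that is in view belongs to the job. What is shaped like the slim_vial but turquoise is not meant.

How it is judged (in metres and radians):
On the way, in this order (a step that is already met when the one before it is completed fails the run):
1. the slim vial stands upright at the bottom of the empty well and has been let go (horizontal distance between slim_vial_centre and free_well_mouth below 0.005 m and height (world z) of slim_vial_centre below 0.057 m and angle between slim_vial_centre's own z axis and vertical below 0.12 rad and contact force between the fingers and slim_vial below 0.05 N), for 0.2 s.
2. the pipette with the tip is lifted out of the stand in the fingers (height (world z) of pipette_point above 0.06 m and contact force between the fingers and pipette above 0.5 N and contact force between pipette and stand below 0.05 N), for 0.2 s.
At the end, for the whole second after the job is handed in: Slim vial down in the once-empty well, within 5 mm and 7 degrees, untouched. Pipette held still by the fingers alone, within 6 degrees of upright, its tip's end within 5 mm of the vial's axis and 3 to 18 mm above the rim. Other vials upright in place (5 cm), bare pipette in its slot (all of step 1 and horizontal distance between pipette_point and slim_vial_mouth below 0.005 m and z of pipette_point in the frame of slim_vial_mouth between 0.003 and 0.018 m and angle between pipette's own z axis and vertical below 0.1 rad and linear speed of pipette below 0.02 m/s and contact force between the fingers and pipette above 0.5 N and contact force between pipette and slim_vial below 0.05 N and contact force between pipette and block below 0.05 N and contact force between pipette and stand below 0.05 N and contact force between pipette and tube_rack below 0.05 N and contact force between pipette and wide_vial below 0.05 N and contact force between pipette and capped0 below 0.05 N and contact force between pipette and capped1 below 0.05 N and contact force between pipette and capped2 below 0.05 N and contact force between pipette and bare_pipette below 0.05 N and distance of wide_vial_centre from where it was at the start of the episode below 0.05 m and angle between each of wide_vial_centre, capped0_centre, capped1_centre, capped2_centre's own z axis and vertical below 0.15 rad and height (world z) of wide_vial_centre below 0.05 m and height (world z) of each of capped0_centre, capped1_centre, capped2_centre below 0.06 m and distance of bare_pipette_grip from where it was at the start of the episode below 0.02 m); the arm keeps its last pose, push and grip.
It fails at once if the pipette's tip touches something (contact force between disposable_tip and anything else above 0.15 N).
It fails at once if a vial is knocked over (angle between any of slim_vial_centre, wide_vial_centre, capped0_centre, capped1_centre, capped2_centre's own z axis and vertical above 0.7 rad).
It fails at once if the bottle, the beaker or the pen is pushed out of place by more than 3 cm (distance of any of dark_bottle, beaker, marker_pen from where it was at the start of the episode above 0.03 m).
It fails at once if the bare pipette is taken out of the stand (distance of bare_pipette_grip from where it was at the start of the episode above 0.05 m).
It also fails if it takes over 67 s, if anything falls off the work surface, if the arm or the gripper's body presses on something with over 40 N, if the wrist force passes 120 N, or if a joint passes its speed limit or range.

## Working session

There is one attempt and no reset: what is moved stays moved. The work goes in short steps, Python scripts to look and compute and a tool call to move; the robot and the scene stay as the last step left them, time stands still between calls to the robot, and variables do not carry over. Pictures are saved under pics/ and viewed, and the job is handed in when it is done.

Besides the shell and the picture viewer there is one more tool, called by a JSON object that holds its "name" and its "arguments", one argument or row to a line. arm_command: Moves the arm, as the interface text tells. Its arguments: {"type":"object","properties":{"series":{"type":"array"}},"required":["series"]}

```bash
mkdir -p pics; ls; python3 - <<'E'
from cell import ctrl
import cv2
print(ctrl.read_state())
for n in ("scene","top","wrist"):
    cv2.imwrite(f"pics/{n}0.png",ctrl.get_image(n)); print(n,ctrl.calibration(n))
E
```

```text
pics
{'clock': 0.0, 'qpos': array([-1.24279885,  0.62933237,  0.0384473 ,  1.51839913, -0.02698664,
        0.99631654, -0.02001354]), 'qd': array([ 0.00028809,  0.00035376, -0.00031248,  0.00181153,  0.00134037,
       -0.00219438,  0.00146469]), 'tau': array([ 5.56720825e-04, -5.63393605e+01,  1.22668114e+00, -1.93439251e+01,
        1.11319392e-02,  1.07911817e-02, -1.34609092e-06]), 'eef_pos': array([249.13585454, 599.65823478, 230.38817156]), 'tool_rot': array([-1.55011841,  1.56885913, -1.94392719]), 'force': array([ 0.95068898, -0.08490561, -0.35164912]), 'torque': array([-0.00363744,  0.04112667, -0.03151111]), 'width': 85.86810265587164}
scene {'fovy': 47.669636607943396, 'cx': 255.40638401146776, 'cy': 195.61348817698396, 'k1': 0.04104615567715569, 'cam_to_world': array([[ 2.39413140e-01, -5.60561853e-01,  7.92749492e-01,
         1.50284310e+03],
       [ 9.70895088e-01,  1.43805616e-01, -1.91527211e-01,
        -2.07881826e+02],
       [-6.63898083e-03,  8.15530719e-01,  5.78675704e-01,
         8.12986383e+02],
       [ 0.00000000e+00,  0.00000000e+00,  0.00000000e+00,
 
[... 266 characters left out ...]
7.96531304e-03, -6.95374077e-03,
        -8.45265876e-01],
       [-6.01838436e-03,  1.11965659e-01,  9.93693851e-01,
         1.17378823e+03],
       [ 0.00000000e+00,  0.00000000e+00,  0.00000000e+00,
         1.00000000e+00]])}
wrist {'fovy': 63.807869681966835, 'cx': 254.33796663447197, 'cy': 190.848581336157, 'k1': -0.041753955178863975, 'T_tool_cam': array([[-5.88548081e-04,  2.67313188e-01, -9.63609523e-01,
        -1.42701880e+02],
       [ 9.99999809e-01,  3.37342794e-04, -5.17192679e-04,
        -1.36022991e+00],
       [ 1.86814305e-04, -9.63609644e-01, -2.67313336e-01,
        -6.79280648e+01],
       [ 0.00000000e+00,  0.00000000e+00,  0.00000000e+00,
         1.00000000e+00]])}
```

View pics/scene0.png

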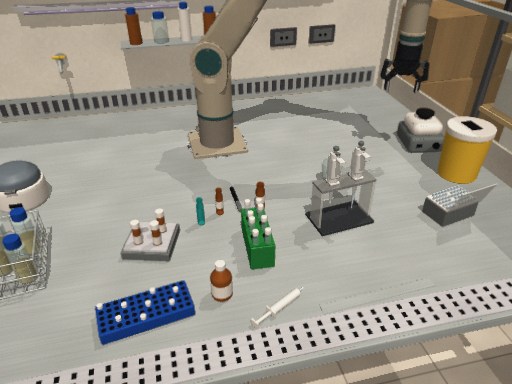

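View pics/top0.png

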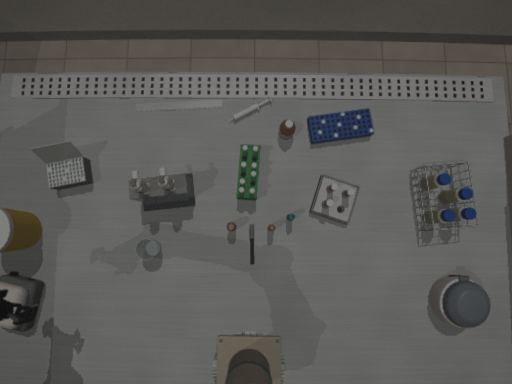

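View pics/wrist0.png

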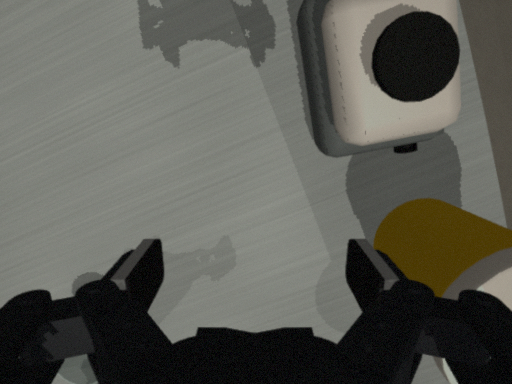

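```bash
python3 - <<'E'
from cell import ctrl
import numpy as np
for c in ("scene","top"):
  for l in ["slim_vial","wide_vial","slim_vial_mouth","block","free_well_mouth","capped0","stand","pipette","pipette_grip","disposable_tip","bare_pipette","bare_pipette_grip","tube_rack","dark_bottle","beaker","marker_pen","pipette_point"]:
    print(c,l,[(round(d['conf'],2),np.round(d['centre']).tolist()) for d in ctrl.spot_in(l,c)][:4])
E
```

```text
scene slim_vial [(0.62, [490.0, -130.0, 55.0]), (0.51, [453.0, -71.0, 48.0]), (0.36, [582.0, 230.0, 197.0])]
scene wide_vial [(0.5, [462.0, 61.0, 68.0]), (0.15, [584.0, 232.0, 195.0])]
scene slim_vial_mouth [(0.51, [463.0, 59.0, 66.0]), (0.47, [490.0, -131.0, 52.0]), (0.44, [454.0, -68.0, 54.0])]
scene block [(0.83, [586.0, -277.0, 32.0])]
scene free_well_mouth []
scene capped0 [(0.77, [583.0, -260.0, 74.0]), (0.72, [567.0, -306.0, 74.0]), (0.7, [532.0, -243.0, 70.0])]
scene stand [(0.81, [578.0, 278.0, 25.0])]
scene pipette [(0.87, [568.0, 307.0, 192.0])]
scene pipette_grip [(0.74, [571.0, 307.0, 194.0])]
scene disposable_tip []
scene bare_pipette [(0.95, [584.0, 228.0, 199.0])]
scene bare_pipette_grip [(0.69, [576.0, 233.0, 194.0])]
scene tube_rack [(0.67, [680.0, -4.0, 76.0]), (0.38, [386.0, 288.0, 68.0])]
scene dark_bottle [(0.78, [785.0, -122.0, 63.0])]
scene beaker []
scene marker_pen [(0.58, [404.0, -8.0, 12.0])]
scene pipette_point [(0.69, [568.0, 306.0, 196.0])]
top slim_vial [(0.58, [447.0, -66.0, 64.0]), (0.55, [483.0, -128.0, 66.0]), (0.34, [559.0, 308.0, 228.0])]
top wid
[... 433 characters left out ...]
)]
top stand [(0.73, [522.0, -238.0, 100.0]), (0.68, [396.0, -7.0, 16.0]), (0.57, [543.0, 259.0, 17.0]), (0.57, [570.0, 232.0, 227.0])]
top pipette [(0.82, [558.0, 300.0, 228.0])]
top pipette_grip [(0.81, [562.0, 304.0, 227.0])]
top disposable_tip []
top bare_pipette [(0.66, [572.0, 231.0, 229.0]), (0.57, [448.0, -61.0, 71.0])]
top bare_pipette_grip [(0.84, [568.0, 233.0, 227.0])]
top tube_rack [(0.57, [621.0, 6.0, 71.0]), (0.33, [396.0, -8.0, 13.0])]
top dark_bottle [(0.66, [761.0, -112.0, 70.0]), (0.15, [538.0, -273.0, 36.0])]
top beaker [(0.68, [378.0, 327.0, 43.0]), (0.26, [557.0, 302.0, 228.0])]
top marker_pen [(0.6, [399.0, -7.0, 14.0])]
top pipette_point [(0.8, [560.0, 307.0, 227.0])]
```

The scene picture shows two amber vials at about (219,200) and (260,193), and a turquoise look-alike at (200,211). The block is at (152,240) and the stand at (340,205). I'll check these in close crops.

```bash
cat > h.py <<'E'
from cell import ctrl
import numpy as np, cv2
from scipy.spatial.transform import Rotation as Ro
def K(c):
    f=192/np.tan(np.radians(c['fovy'])/2); return f
def c2w(name,st=None):
    c=ctrl.calibration(name)
    if name!='wrist': return c,c['cam_to_world']
    st=st or ctrl.read_state(); T=np.eye(4); T[:3,:3]=Ro.from_euler('xyz',st['tool_rot']).as_matrix(); T[:3,3]=st['eef_pos']
    return c,T@c['T_tool_cam']
def proj(name,P,st=None):
    c,M=c2w(name,st); P=np.atleast_2d(P); q=(np.linalg.inv(M)@np.c_[P,np.ones(len(P))].T).T[:,:3]
    s=np.c_[q[:,0]/-q[:,2],-q[:,1]/-q[:,2]]; r2=(s**2).sum(1,keepdims=True); s=s*(1+c['k1']*r2)
    return s*K(c)+[c['cx'],c['cy']]
def ray(name,uv,st=None):
    c,M=c2w(name,st); d=(np.array(uv,float)-[c['cx'],c['cy']])/K(c); s=d.copy()
    for _ in range(20): s=d/(1+c['k1']*(s**2).sum())
    v=M[:3,:3]@np.array([s[0],-s[1],-1]); return M[:3,3],v
def onz(name,uv,z,st=None):
    o,v=ray(name,uv,st); return o+v*(z-o[2])/v[2]
def crop(src,box,k,out):
    im=cv2.imread(src) if isinstance(src,str) else src
    x0,y0,x1,y1=box; cv2.imwrite(out,cv2.resize(im[y0:y1,x0:x1],None,fx=k,fy=k,interpolation=cv2.INTER_CUBIC))
E
python3 - <<'E'
from h import *
crop('pics/scene0.png',(110,170,290,290),4,'pics/c1.png')
crop('pics/scene0.png',(290,130,390,240),5,'pics/c2.png')
crop('pics/top0.png',(220,160,370,270),5,'pics/c3.png')
E
```

```text
(no output)
```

View pics/c1.png

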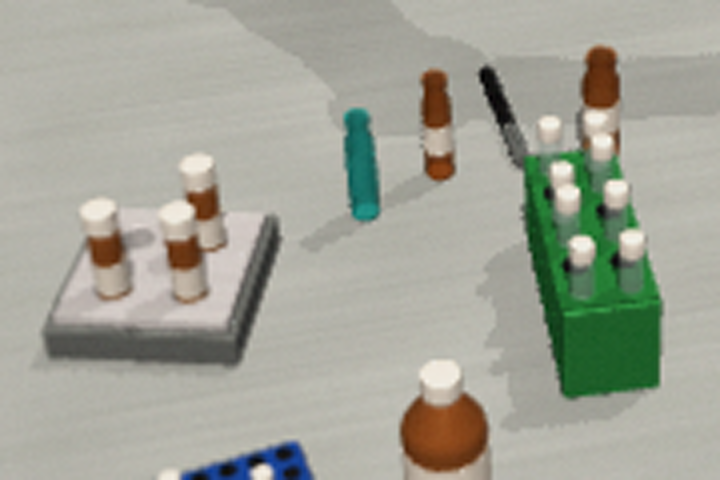

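View pics/c2.png

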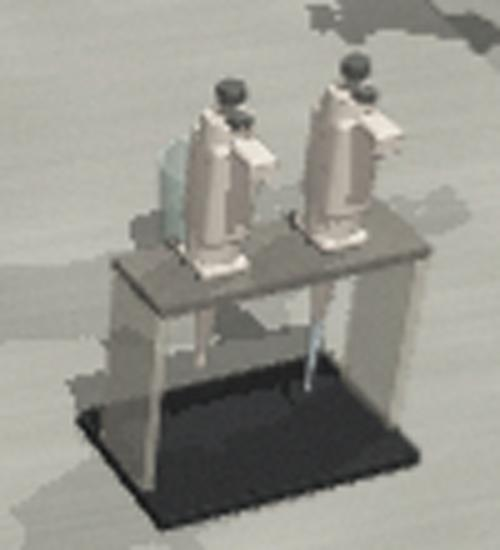

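View pics/c3.png

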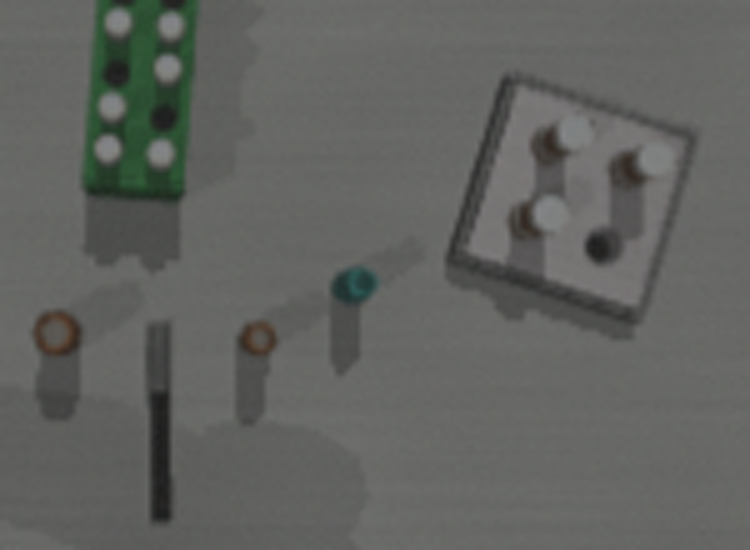

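The slim amber vial is at scene (219,200) and top (271,228). The wide one is at scene (260,193), and the turquoise one at (200,211) is not meant. The empty well is the dark hole at top (341,209). The fitted bluish tip hangs under the pipette at scene (353,200), which is the +y slot.

```bash
python3 - <<'E'
from h import *
def T(u,v): return (u/5+220-.4,v/5+160-.4)
def S(u,v): return (u/4+110-.4,v/4+170-.4)
p=lambda *a: print(a[0],np.round(a[1],1))
p('slim mouth top',onz('top',T(258,338),89)); p('slim mouth scene',onz('scene',S(434,74),90)); p('slim foot scene',onz('scene',S(440,172),0))
p('well top',onz('top',T(603,246),30))
for a in [(575,133),(655,160),(549,215)]: p('cap top',onz('top',T(*a),100))
for a in [(100,208),(198,162),(178,211)]: p('cap scene',onz('scene',S(*a),100))
for a in [(520,82),(688,138),(638,310),(465,255)]: p('block top corner',onz('top',T(*a),32))
# stand
crop('pics/top0.png',(120,155,220,225),7,'pics/c4.png')
crop('pics/scene0.png',(300,130,390,240),5,'pics/c2.png')
E
```

```text
slim mouth top [447.1 -66.1  89. ]
slim mouth scene [447.9 -66.   90. ]
slim foot scene [449.2 -66.7   0. ]
well top [ 508.5 -293.2   30. ]
cap top [ 573.3 -259.4  100. ]
cap top [ 557.1 -308.3  100. ]
cap top [ 522.9 -242.6  100. ]
cap scene [ 561.6 -306.   100. ]
cap scene [ 527.1 -240.9  100. ]
cap scene [ 577.5 -256.9  100. ]
block top corner [ 615.1 -240.4   32. ]
block top corner [ 579.1 -349.7   32. ]
block top corner [ 467.2 -314.5   32. ]
block top corner [ 501.9 -203.1   32. ]
```

View pics/c4.png

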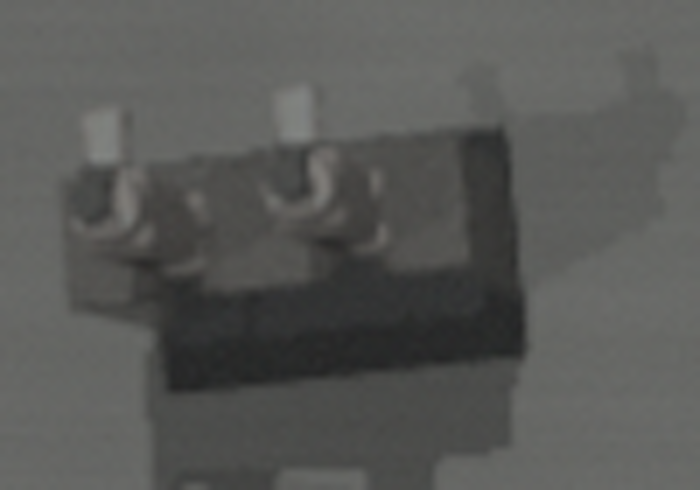

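```bash
python3 - <<'E'
from h import *
s=ctrl.read_state(); print(s['clock'])
R=Ro.from_euler('xyz',s['tool_rot']).as_matrix(); print(R.round(3)); print('jaw yaw',np.degrees(np.arctan2(R[1,1],R[0,1])))
E
```

```text
1.85
[[-0.     0.384  0.923]
 [ 0.     0.923 -0.384]
 [-1.     0.    -0.   ]]
jaw yaw 67.4379201781817
```

{"name": "arm_command", "arguments": {
  "series": [
    [1,1.8,-3.7,0,0,0,-2.2],
    [1,1.8,-3.7,0,0,0,-2.2],
    [1,1.8,-3.7,0,0,0,-2.2],
    [1,1.8,-3.7,0,0,0,-2.2],
    [1,1.8,-3.7,0,0,0,-2.2],
    [1,1.8,-3.7,0,0,0,-2.2],
    [1,1.8,-3.7,0,0,0,-2.2],
    [1,1.8,-3.7,0,0,0,-2.2],
    [1,1.8,-3.7,0,0,0,-2.2],
    [1,0.4,-3.7,0,0,0,-2.2],
    [1,0.4,-3.7,0,0,0,-2.3],
    [1,0.4,-3.7,0,0,0,-2.3],
    [1,0.4,-3.7,0,0,0,-2.3],
    [1,0.4,-3.7,0,0,0,-2.3],
    [1,0.4,-3.7,-1,0,0,-2.3],
    [1,0.4,-3.7,-1,0,0,-2.3],
    [1,0.4,-3.7,-1,0,0,-2.3],
    [1,0.4,-3.7,-1,0,0,-2.3],
    [1,0,0,0,0,0,0],
    [1,0,0,0,0,0,0]
  ]
}}

```text
clock: 3.52
eef_pos: [447.1, -68.1, 191.0]
tool_rot: [-1.227, 1.57, -2.331]
force: [0.5, -0.1, 0.0]
width: 85.2
```

```bash
cat > w.py <<'E'
from h import *
import sys
s=ctrl.read_state(); im=ctrl.get_image('wrist'); n=sys.argv[1]; cv2.imwrite(f'pics/{n}.png',im)
R=Ro.from_euler('xyz',s['tool_rot']).as_matrix()
print(s['clock'],np.round(s['eef_pos'],1),'jaw',round(np.degrees(np.arctan2(R[1,1],R[0,1])),2),'down',R[:,0].round(3),'q',s['qpos'].round(2),'F',s['force'].round(1),'w',round(s['width'],1))
np.save(f'pics/{n}.npy',np.r_[s['eef_pos'],s['tool_rot']])
def st(n):
    a=np.load(f'pics/{n}.npy'); return dict(eef_pos=a[:3],tool_rot=a[3:])
E
python3 - <<'E'
import sys; sys.argv=['','w1']
from w import *
print(proj('wrist',[[447.5,-66,90],[447.5,-66,0]],s))
E
```

```text
3.5167 [447.1 -68.1 191. ] jaw 26.73 down [-0.001 -0.001 -1.   ] q [-0.11  0.43  0.27  2.1  -0.18  0.64  0.75] F [ 0.5 -0.1  0. ] w 85.2
[[257.39445234 188.13760998]
 [256.66337527 166.95159288]]
```

View pics/w1.png

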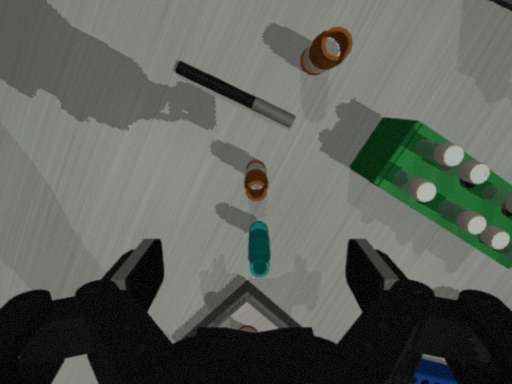

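```bash
python3 - <<'E'
from h import *
crop('pics/w1.png',(215,145,300,215),8,'pics/c5.png')
a=np.load('pics/w1.npy'); s=dict(eef_pos=a[:3],tool_rot=a[3:])
print(onz('wrist',(256.5,190),90,s))
E
```

```text
[447.55935392 -67.73906141  90.        ]
```

View pics/c5.png

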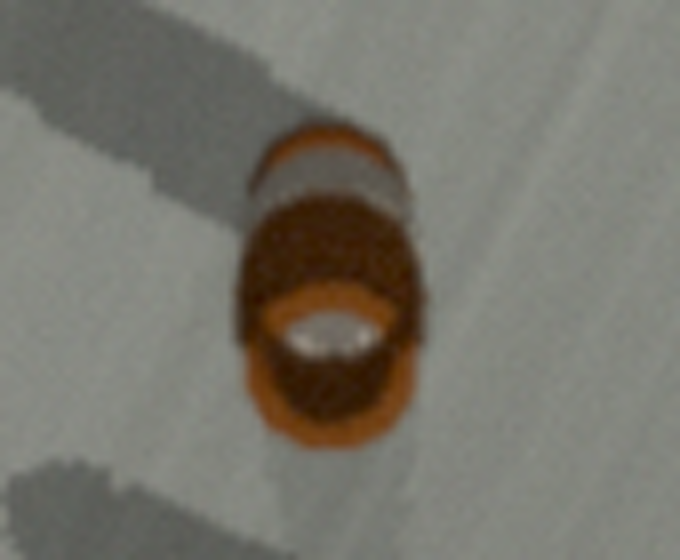

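The slim vial is at about (447.5, −67), and the wrist, top and scene cameras agree to 1–2 mm. I'm going down to grasp it.

{"name": "arm_command", "arguments": {
  "series": [
    [1,0.03,0.08,-3,0,0,0],
    [1,0,0,-3,0,0,0],
    [1,0,0,-3,0,0,0],
    [1,0,0,-2.5,0,0,0],
    [1,0,0,-2,0,0,0],
    [1,0,0,-1,0,0,0],
    [1,0,0,-0.7,0,0,0],
    [1,0,0,0,0,0,0],
    [1,0,0,0,0,0,0]
  ]
}}

```text
clock: 4.32
eef_pos: [448.1, -63.9, 39.6]
tool_rot: [1.855, 1.57, 0.757]
force: [0.1, 0.1, 1.1]
width: 85.1
```

{"name": "arm_command", "arguments": {
  "series": [
    [0,0,0,0,0,0,0],
    [0,0,0,0,0,0,0],
    [0,0,0,0,0,0,0],
    [0,0,0,0,0,0,0],
    [0,0,0,0,0,0,0],
    [0,0,0,0,0,0,0],
    [0,0,0,0,0,0,0],
    [0,0,0,0,0,0,0]
  ]
}}

```text
clock: 4.98
eef_pos: [448.0, -65.0, 39.8]
tool_rot: [1.192, 1.57, 0.093]
force: [-0.3, 0.5, 4.8]
width: 20.3
```

```bash
python3 w.py w2
```

```text
4.9833 [448.  -65.   39.8] jaw 27.03 down [ 0.001  0.    -1.   ] q [ 0.    0.71  0.12  2.2  -0.33  0.24  0.88] F [-0.3  0.5  4.8] w 20.3
```

View pics/w2.png

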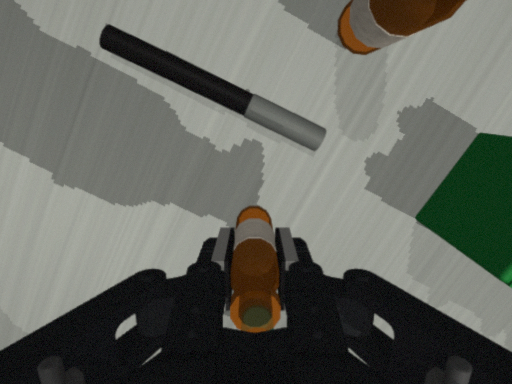

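{"name": "arm_command", "arguments": {
  "series": [
    [0,0,0,1,0,0,0],
    [0,0,0,2,0,0,0],
    [0,0,0,3,0,0,0],
    [0,0,0,3,0,0,0],
    [0,0,0,3,0,0,0],
    [0,0.8,-2.5,0,0,0,0],
    [0,0.8,-2.9,0,0,0,0],
    [0,0.8,-2.9,0,0,0,0],
    [0,0.8,-2.9,0,0,0,0],
    [0,0.8,-2.9,0,0,0,0],
    [0,0.8,-2.9,0,0,0,0],
    [0,0.8,-2.9,0,0,0,0],
    [0,0.5,-2.5,0,0,0,0],
    [0,0,0,0,0,0,0],
    [0,0,0,0,0,0,0],
    [0,0,0,0,0,0,0]
  ]
}}

```text
clock: 6.37
eef_pos: [508.1, -287.9, 158.8]
tool_rot: [-2.96, 1.569, 2.224]
force: [-0.3, 0.6, -1.1]
width: 20.1
```

```bash
python3 w.py w3; python3 - <<'E'
from h import *
for n in('scene','top'): cv2.imwrite(f'pics/{n}1.png',ctrl.get_image(n))
crop('pics/scene1.png',(90,130,250,270),5,'pics/c6.png')
E
```

```text
6.3667 [ 508.1 -287.9  158.8] jaw 27.04 down [-0.001  0.002 -1.   ] q [ 0.31  0.64  0.25  1.78 -0.22  0.75  1.14] F [-0.3  0.6 -1.1] w 20.1
```

View pics/w3.png

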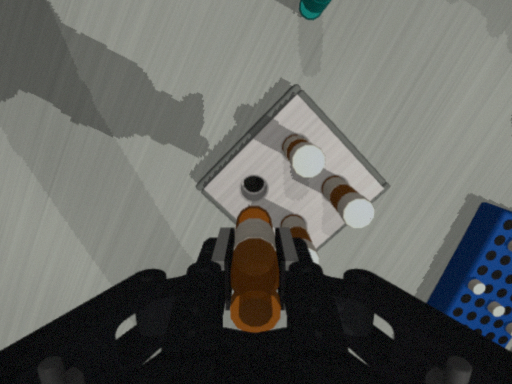

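View pics/c6.png

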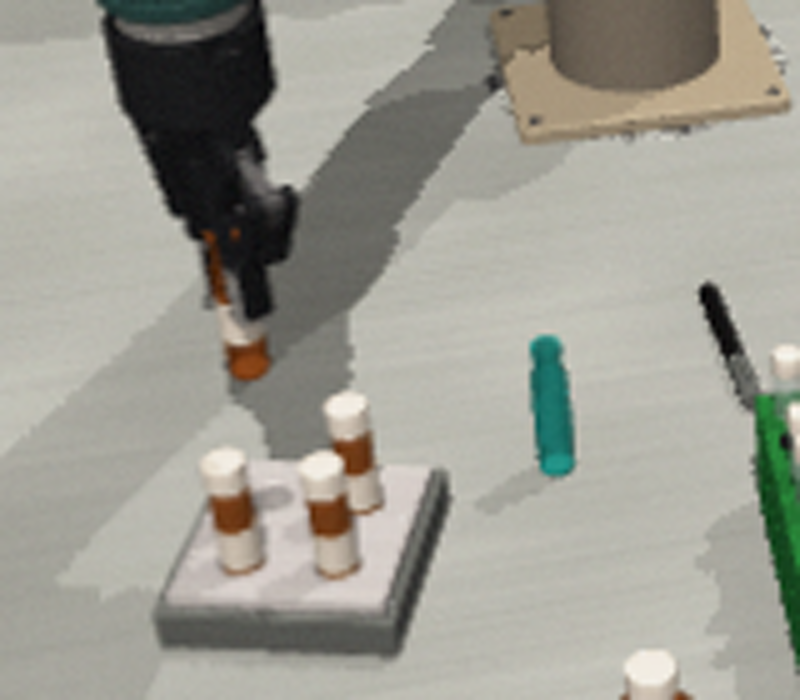

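```bash
python3 - <<'E'
from h import *
crop('pics/w3.png',(210,160,310,235),8,'pics/c7.png')
im=cv2.imread('pics/w3.png')
a=np.load('pics/w3.npy'); s=dict(eef_pos=a[:3],tool_rot=a[3:])
tz=Ro.from_euler('xyz',s['tool_rot']).as_matrix()[:,2]; print(tz)
print('well',onz('wrist',(254,185),32,s))
fz=119
t=np.linspace(0,2*np.pi,60)
for off,col in((0,(0,255,0)),(-2,(255,0,0)),(2,(0,0,255))):
    c=s['eef_pos']+tz*off
    for r,z in((9.5,fz),(11,fz+1.5),(9,fz+90)):
        P=np.c_[c[0]+r*np.cos(t),c[1]+r*np.sin(t),0*t+z]; q=proj('wrist',P,s); print(off,z,q.mean(0).round(1),q[:,1].min().round(1),q[:,1].max().round(1),q[:,0].min().round(1),q[:,0].max().round(1))
crop('pics/w3.png',(210,270,310,345),8,'pics/c8.png')
E
```

```text
[ 0.45457565 -0.89070597 -0.00196226]
well [ 507.70968692 -290.31870292   32.        ]
0 119 [256.4 216.2] 201.7 230.2 241.0 271.3
0 120.5 [256.4 217. ] 200.1 233.3 238.5 273.8
0 209 [258.  304.6] 282.1 326.3 231.8 283.4
-2 119 [256.4 213.2] 198.6 227.3 241.0 271.3
-2 120.5 [256.4 213.9] 197.0 230.4 238.5 273.8
-2 209 [258.  299.7] 276.9 321.6 231.7 283.5
2 119 [256.4 219.2] 204.8 233.1 241.1 271.2
2 120.5 [256.4 220. ] 203.2 236.2 238.6 273.7
2 209 [257.9 309.5] 287.3 330.9 231.9 283.2
```

View pics/c7.png

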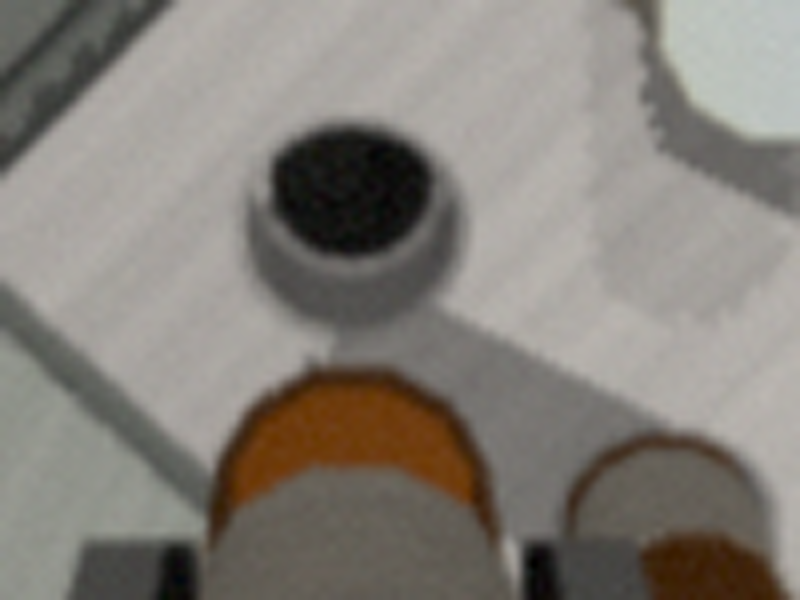

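View pics/c8.png

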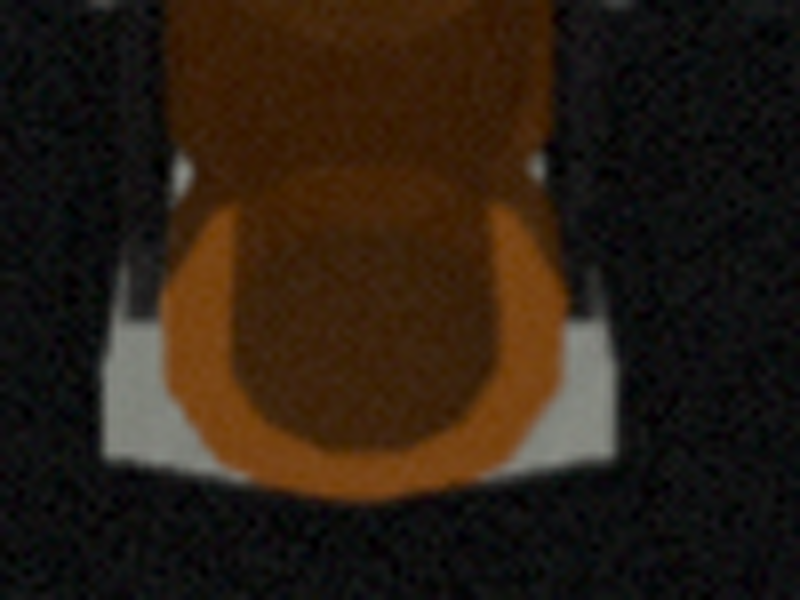

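```bash
python3 - <<'E'
from h import *
a=np.load('pics/w3.npy'); s=dict(eef_pos=a[:3],tool_rot=a[3:])
R=Ro.from_euler('xyz',s['tool_rot']).as_matrix()
for uv in((254.4,187.9),(256.7,187.9),(256.7,185.5),(256.7,183)):
    w=onz('wrist',uv,32,s); print(uv,w.round(1),'tool y,z off',(R.T@(w-s['eef_pos']))[1:].round(2))
E
```

```text
(254.4, 187.9) [ 509.3 -292.6   32. ] tool y,z off [-1.05  4.91]
(256.7, 187.9) [ 511.1 -291.6   32. ] tool y,z off [1.03 4.91]
(256.7, 185.5) [ 510.1 -289.6   32. ] tool y,z off [1.03 2.67]
(256.7, 183) [ 509.  -287.6   32. ] tool y,z off [1.02 0.34]
```

{"name": "arm_command", "arguments": {
  "series": [
    [0,0.1,-0.1,-2,0,0,0],
    [0,0,0,-2.5,0,0,0],
    [0,0,0,-2,0,0,0],
    [0,0,0,-1,0,0,0],
    [0,0,0,-0.5,0,0,0],
    [0,0,0,0,0,0,0],
    [0,0,0,0,0,0,0]
  ]
}}

```text
clock: 7.1
eef_pos: [510.2, -290.0, 80.0]
tool_rot: [0.65, 1.57, -0.448]
force: [-0.6, -0.4, -0.5]
width: 20.3
```

```bash
python3 w.py w4; python3 - <<'E'
from h import *
crop('pics/w4.png',(195,160,320,250),6,'pics/c9.png')
cv2.imwrite('pics/scene2.png',ctrl.get_image('scene')); crop('pics/scene2.png',(110,170,210,245),7,'pics/c10.png')
E
```

```text
7.1 [ 510.2 -290.    80. ] jaw 27.06 down [ 0.001 -0.    -1.   ] q [ 0.34  0.75  0.21  1.83 -0.26  0.59  1.18] F [-0.6 -0.4 -0.5] w 20.3
```

View pics/c9.png

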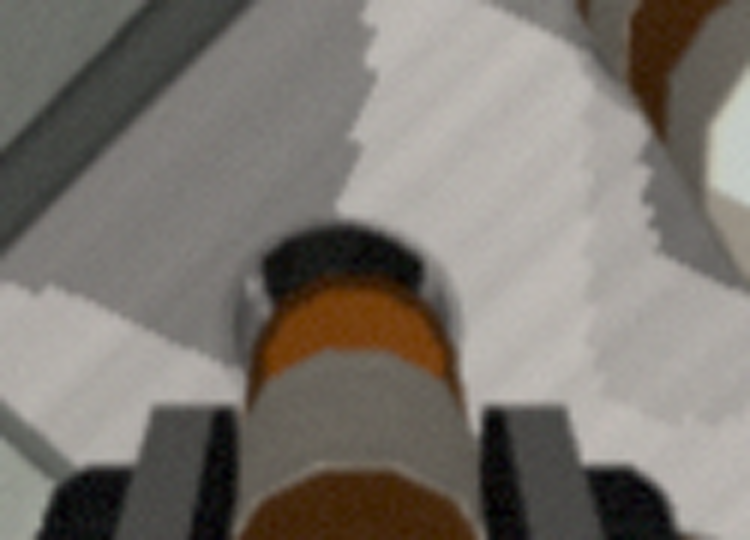

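View pics/c10.png

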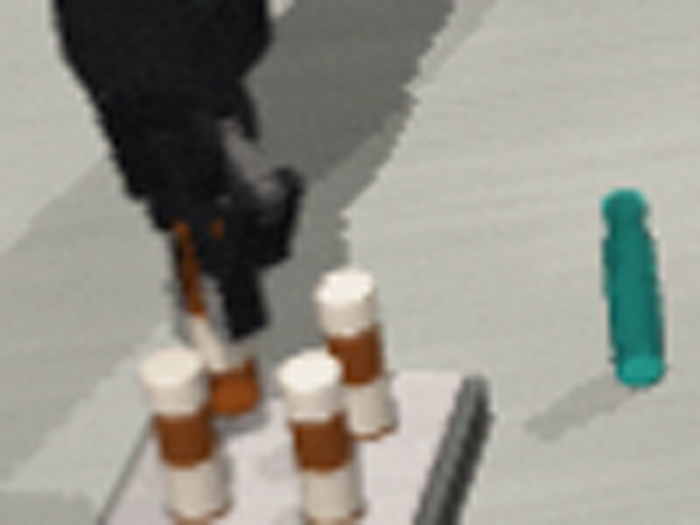

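```bash
cat > al.py <<'E'
from h import *
from scipy.optimize import brentq
def al(n,vrow,wrow,vcol,wcol,fz):
    a=np.load(f'pics/{n}.npy'); s=dict(eef_pos=a[:3],tool_rot=a[3:]); R=Ro.from_euler('xyz',s['tool_rot']).as_matrix(); t=np.linspace(0,2*np.pi,180)
    def ring(r,z,y,o):
        c=s['eef_pos']+R[:,1]*y+R[:,2]*o
        return proj('wrist',np.c_[c[0]+r*np.cos(t),c[1]+r*np.sin(t),0*t+z],s)
    fo=lambda o:min(ring(9.5,fz,0,o)[:,1].min(),ring(11,fz+1.5,0,o)[:,1].min())-vrow
    fw=lambda o:ring(12,32,0,o)[:,1].min()-wrow
    vo,wo=brentq(fo,-20,20),brentq(fw,-30,30)
    gv=lambda y:ring(11,fz+1.5,y,vo)[:,0].mean()-vcol; gw=lambda y:ring(12,32,y,wo)[:,0].mean()-wcol
    vy,wy=brentq(gv,-20,20),brentq(gw,-20,20)
    d=R[:,1]*(wy-vy)+R[:,2]*(wo-vo)
    print('vial y,z',round(vy,2),round(vo,2),'well',round(wy,2),round(wo,2),'move world',d.round(2))
E
python3 -c "
from al import *
al('w4',206.8,197.0,195+354/6,195+348/6,40.2)
al('w3',206,174.9,254.2,254.4,119)"
```

```text
vial y,z -1.37 4.4 well -2.03 1.98 move world [-1.69  1.85 -0.  ]
vial y,z -1.28 3.8 well -1.15 4.64 move world [ 0.5  -0.69 -0.  ]
```

Both pictures put the correct TCP at about (508.5, −288.3). I'll correct by that and look once more.

{"name": "arm_command", "arguments": {
  "series": [
    [0,-0.17,0.17,0,0,0,0],
    [0,0,0,-0.4,0,0,0],
    [0,0,0,0,0,0,0],
    [0,0,0,0,0,0,0],
    [0,0,0,0,0,0,0]
  ]
}}

```text
clock: 7.62
eef_pos: [508.0, -288.3, 75.3]
tool_rot: [2.889, 1.571, 1.79]
force: [0.5, -0.7, 0.7]
width: 20.0
```

```bash
python3 w.py w5; python3 - <<'E'
from h import *
crop('pics/w5.png',(195,160,320,250),6,'pics/c11.png')
E
```

```text
7.6167 [ 508.  -288.3   75.3] jaw 27.04 down [-0.  0. -1.] q [ 0.34  0.76  0.2   1.84 -0.26  0.58  1.18] F [ 0.5 -0.7  0.7] w 20.0
```

View pics/c11.png

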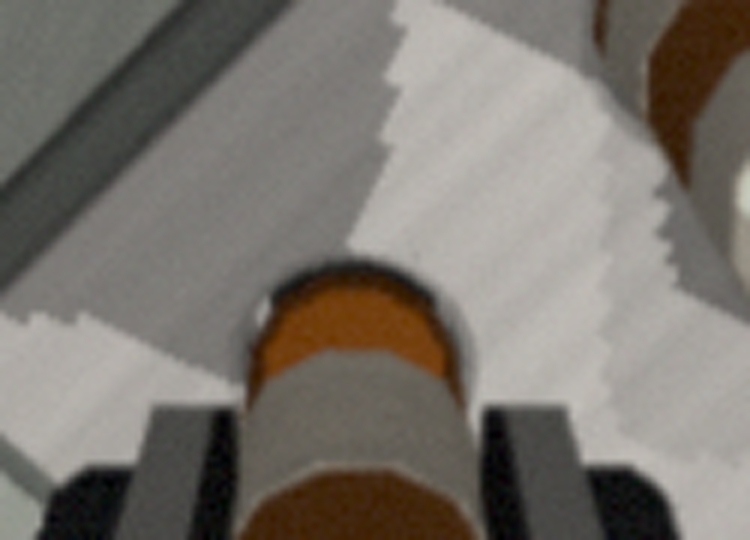

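```bash
python3 -c "
from al import *
al('w5',160+281/6,160+259/6,195+354/6,195+360/6,35.5)"
```

```text
vial y,z -1.39 4.41 well -0.76 4.64 move world [ 0.67  0.09 -0.  ]
```

{"name": "arm_command", "arguments": {
  "series": [
    [0,0.06,0,0,0,0,0],
    [0,0,0,-0.2,0,0,0],
    [0,0,0,-0.2,0,0,0],
    [0,0,0,-0.2,0,0,0],
    [0,0,0,-0.2,0,0,0],
    [0,0,0,-0.1,0,0,0],
    [0,0,0,0,0,0,0]
  ]
}}

```text
clock: 8.25
eef_pos: [508.5, -288.8, 66.0]
tool_rot: [-0.624, 1.57, -1.723]
force: [-0.0, -2.1, -0.9]
width: 20.0
```

The foot is about 6 mm into the well with no vertical force. I'm continuing down.

{"name": "arm_command", "arguments": {
  "series": [
    [0,0,0,-0.3,0,0,0],
    [0,0,0,-0.3,0,0,0],
    [0,0,0,-0.3,0,0,0],
    [0,0,0,-0.3,0,0,0],
    [0,0,0,-0.3,0,0,0],
    [0,0,0,-0.1,0,0,0],
    [0,0,0,0,0,0,0],
    [0,0,0,0,0,0,0]
  ]
}}

```text
clock: 8.92
eef_pos: [508.4, -288.7, 50.0]
tool_rot: [-0.738, 1.57, -1.837]
force: [0.3, -4.8, -2.3]
width: 20.2
```

```bash
python3 w.py w6
```

```text
8.9167 [ 508.4 -288.7   50. ] jaw 27.02 down [-0.    -0.001 -1.   ] q [ 0.35  0.79  0.19  1.84 -0.27  0.53  1.19] F [ 0.3 -4.8 -2.3] w 20.2
```

View pics/w6.png

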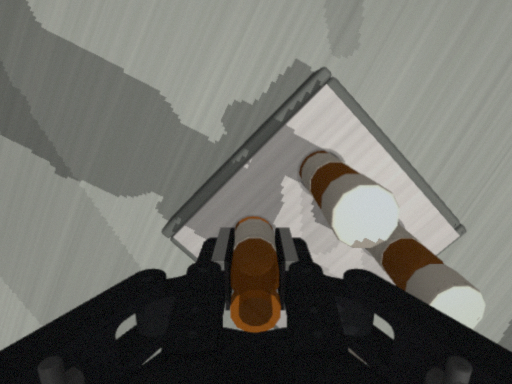

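{"name": "arm_command", "arguments": {
  "series": [
    [0,0,-0.05,-0.1,0,0,0],
    [0,0,0,-0.1,0,0,0],
    [0,0,0,0,0,0,0],
    [0,0,0,0,0,0,0]
  ]
}}

```text
clock: 9.3
eef_pos: [508.6, -288.9, 48.4]
tool_rot: [0.287, 1.571, -0.812]
force: [0.0, -3.4, 0.9]
width: 20.4
```

{"name": "arm_command", "arguments": {
  "series": [
    [0.3,0,0,0,0,0,0],
    [0.4,0,0,0,0,0,0],
    [0.5,0,0,0,0,0,0],
    [0.6,0,0,0,0,0,0],
    [0.6,0,0,0,0,0,0],
    [0.6,0,0,0,0,0,0],
    [0.6,0,0,0,0,0,0]
  ]
}}

```text
clock: 9.88
eef_pos: [508.6, -288.5, 48.3]
tool_rot: [2.893, 1.57, 1.794]
force: [0.4, -0.8, -0.2]
width: 50.9
```

```bash
python3 w.py w7; python3 - <<'E'
from h import *
cv2.imwrite('pics/scene3.png',ctrl.get_image('scene')); crop('pics/scene3.png',(110,170,210,245),7,'pics/c12.png')
E
```

```text
9.8833 [ 508.6 -288.5   48.3] jaw 27.04 down [-0.  0. -1.] q [ 0.35  0.8   0.19  1.84 -0.27  0.53  1.19] F [ 0.4 -0.8 -0.2] w 50.9
```

View pics/w7.png

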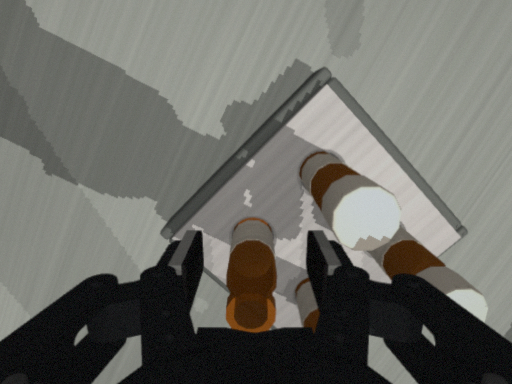

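View pics/c12.png

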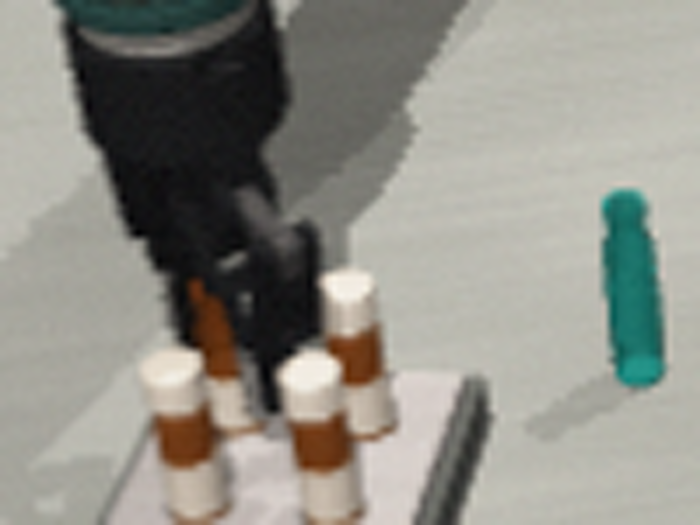

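The vial is released and stands in the well. I'm retracting and checking from above.

{"name": "arm_command", "arguments": {
  "series": [
    [0.6,0,0,2,0,0,0],
    [0.6,0,0,3,0,0,0],
    [0.6,0,0,3,0,0,0],
    [0.6,0,0,3,0,0,0],
    [0.6,0,0,3,0,0,0],
    [0.6,0,0,2,0,0,0],
    [0.6,0,0,0,0,0,0],
    [0.6,0,0,0,0,0,0]
  ]
}}

```text
clock: 10.65
eef_pos: [509.2, -289.0, 209.5]
tool_rot: [0.729, 1.568, -0.37]
force: [-0.4, -0.2, -0.5]
width: 51.1
```

```bash
python3 w.py w8; python3 - <<'E'
from h import *
for n in('scene','top'): cv2.imwrite(f'pics/{n}4.png',ctrl.get_image(n))
crop('pics/scene4.png',(110,170,210,245),7,'pics/c13.png')
crop('pics/top4.png',(300,165,370,235),8,'pics/c14.png')
E
```

```text
10.65 [ 509.2 -289.   209.5] jaw 27.04 down [ 0.002 -0.001 -1.   ] q [ 0.29  0.57  0.28  1.74 -0.2   0.86  1.13] F [-0.4 -0.2 -0.5] w 51.1
```

View pics/w8.png

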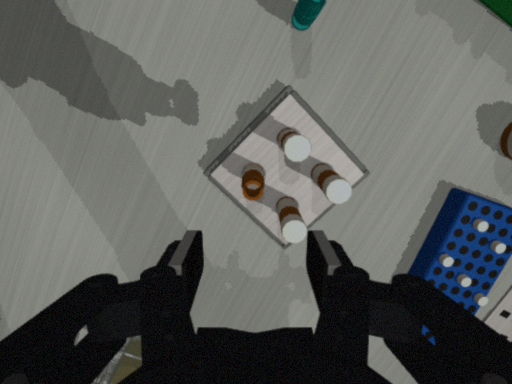

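View pics/c13.png

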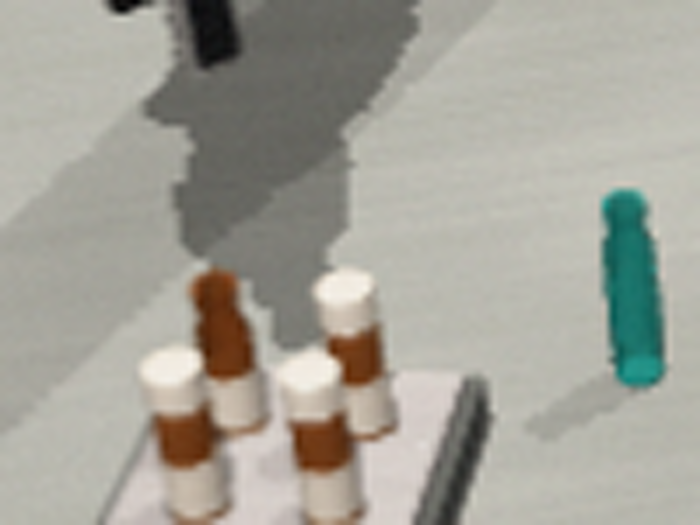

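View pics/c14.png

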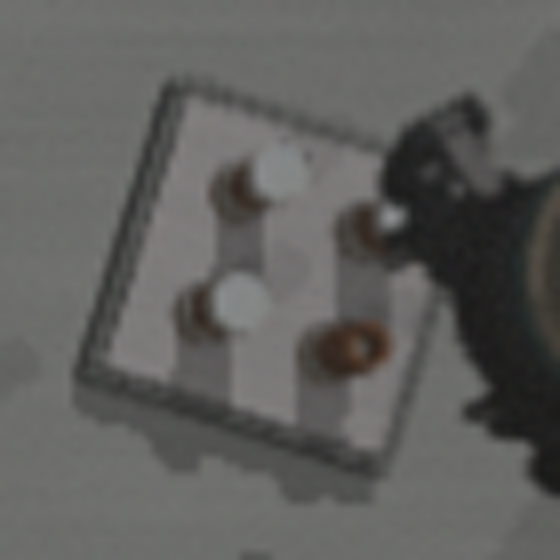

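The slim vial stands upright in the well, level with its neighbours (wrist (253,183), scene (141,210)). Next I go over to the stand.

{"name": "arm_command", "arguments": {
  "series": [
    [0.6,0,0,3,0,0,0],
    [0.6,0,1,3,0,0,3],
    [0.6,0.3,3.4,0.5,0,0,4],
    [0.6,0.3,3.4,0.5,0,0,4],
    [0.6,0.3,3.4,0.5,0,0,4],
    [0.6,0.3,3.4,0.5,0,0,4],
    [0.6,0.3,3.4,0.5,0,0,4],
    [0.6,0.3,3.4,0.5,0,0,4],
    [0.6,0.3,3.4,0.5,0,0,4],
    [0.6,0.3,3.4,0.5,0,0,4],
    [0.6,0.3,3.4,0.5,0,0,4],
    [0.6,0.3,3.4,0.5,0,0,4],
    [0.6,0.3,3.4,0.5,0,0,4],
    [0.6,0.3,3.4,0.5,0,0,4],
    [0.6,0.3,3.4,0,0,0,4],
    [0.6,0.3,3.4,0,0,0,4],
    [0.6,0.3,3.4,0,0,0,4],
    [0.6,0.3,3.4,0,0,0,4],
    [0.6,0.3,3.4,0,0,0,3],
    [0.6,0.3,0.5,0,0,0,0]
  ]
}}

```text
clock: 12.47
eef_pos: [559.9, 312.5, 326.0]
tool_rot: [2.226, 1.564, 2.36]
force: [-1.0, 0.1, -0.4]
width: 51.0
```

{"name": "arm_command", "arguments": {
  "series": [
    [0.6,0,0,0,0,0,0],
    [0.6,0,0,0,0,0,0]
  ]
}}

```text
clock: 12.63
eef_pos: [562.3, 303.3, 326.6]
tool_rot: [-2.48, 1.567, -2.358]
force: [0.6, -0.9, -0.3]
width: 51.6
```

```bash
python3 w.py w9; python3 - <<'E'
from h import *
for l in("pipette","pipette_grip","bare_pipette","bare_pipette_grip"): print(l,[(round(d['conf'],2),np.round(d['centre'],1).tolist()) for d in ctrl.spot_in(l,'wrist')])
E
```

```text
12.6333 [562.3 303.3 326.6] jaw 97.01 down [-0.002 -0.002 -1.   ] q [-0.48  0.53 -0.09  1.41  0.05  1.2   1.11] F [ 0.6 -0.9 -0.3] w 51.6
pipette [(0.75, [553.7, 315.6, 226.1]), (0.61, [616.6, 27.8, 72.0])]
pipette_grip [(0.86, [552.7, 314.7, 222.6])]
bare_pipette [(0.88, [564.6, 243.4, 228.1])]
bare_pipette_grip [(0.68, [561.5, 240.0, 227.8])]
```

View pics/w9.png

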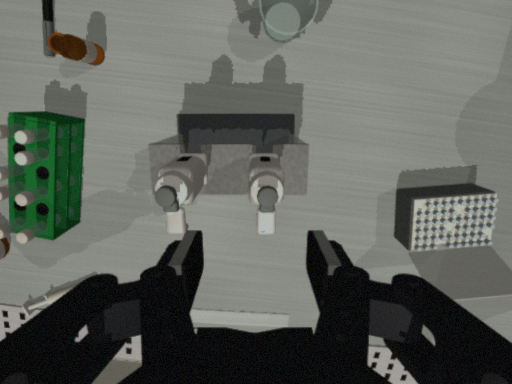

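```bash
python3 - <<'E'
from h import *
crop('pics/w9.png',(135,130,325,245),4,'pics/c15.png')
crop('pics/w9.png',(235,145,305,240),8,'pics/c16.png')
E
```

```text
(no output)
```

View pics/c15.png

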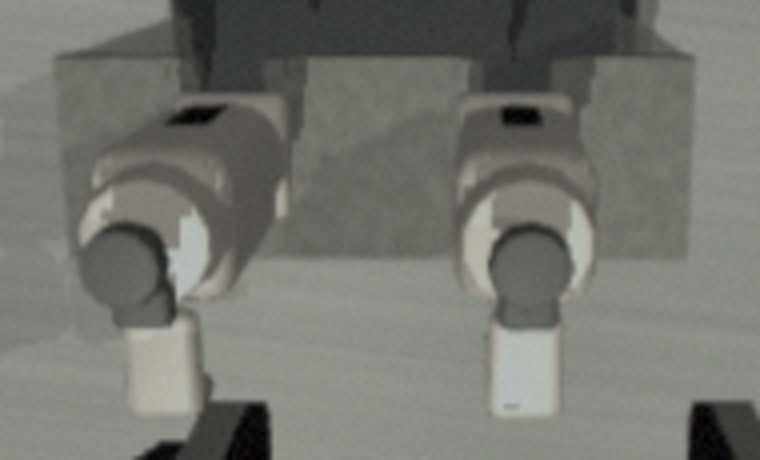

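View pics/c16.png

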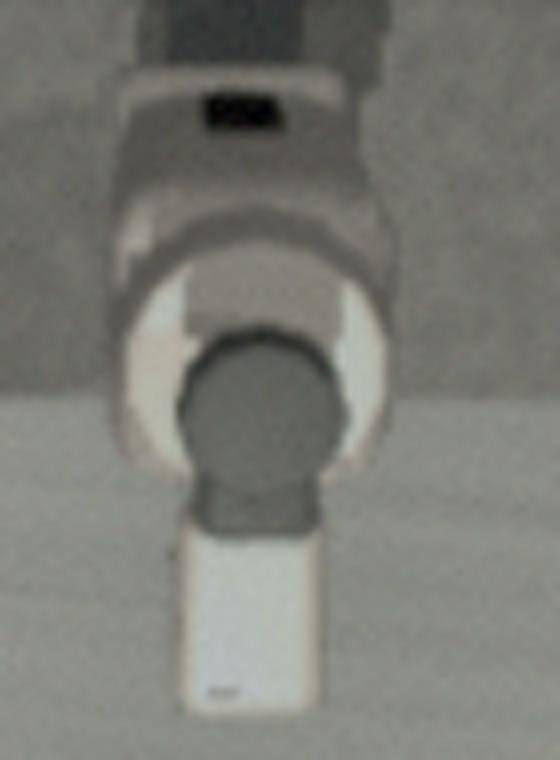

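```bash
python3 - <<'E'
from h import *
a=np.load('pics/w9.npy'); s=dict(eef_pos=a[:3],tool_rot=a[3:]); R=Ro.from_euler('xyz',s['tool_rot']).as_matrix()
for uv,z in(((268,196.5),253),((165.5,195.5),253),((148.75,194.5),140),((307.5,194.5),140),((307.5,143.75),140),((148.75,143.75),140)):
    w=onz('wrist',uv,z,s); print(uv,w.round(1),'tool',(R.T@(w-s['eef_pos'])).round(1))
# top & scene
def T(u,v): return (u/7+120-.4,v/7+155-.4)
i=cv2.imread('pics/scene0.png'); crop(i,(320,135,380,185),12,'pics/c17.png')
crop('pics/top0.png',(125,160,190,205),12,'pics/c18.png')
E
```

```text
(268, 196.5) [556.9 311.6 253. ] tool [73.6  9.  -4.2]
(165.5, 195.5) [565.3 236.9 253. ] tool [ 73.8 -66.2  -4.9]
(148.75, 194.5) [603.3 188.2 140. ] tool [ 186.8 -118.9   27.1]
(307.5, 194.5) [581.6 364.  140. ] tool [186.4  58.3  27.1]
(307.5, 143.75) [526.1 354.6 140. ] tool [186.6  55.8 -29.2]
(148.75, 143.75) [546.6 186.3 140. ] tool [ 186.9 -113.9  -29.4]
```

View pics/c17.png

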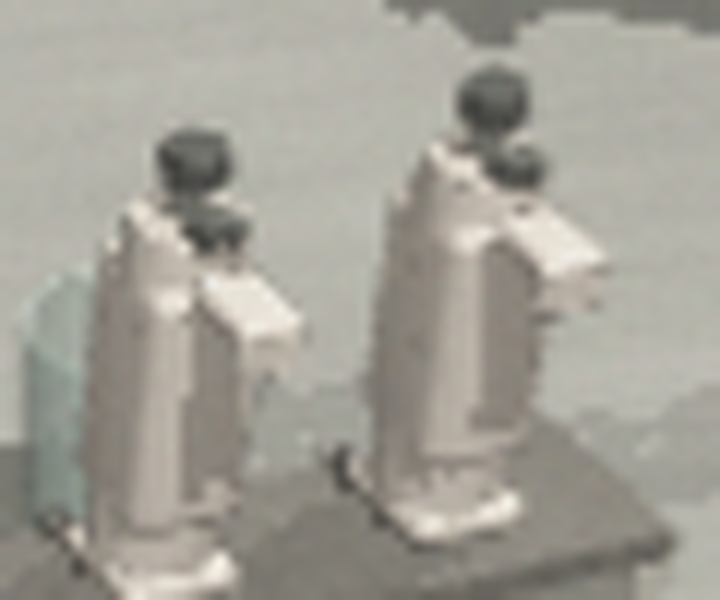

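View pics/c18.png

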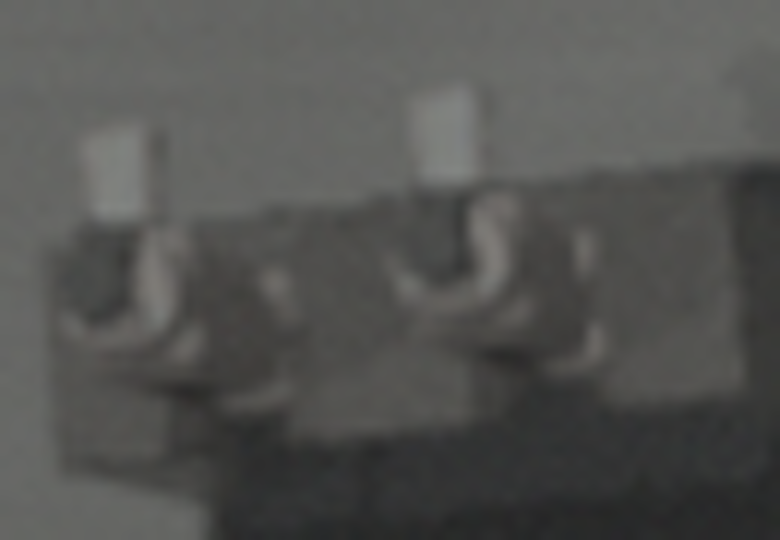

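```bash
python3 w.py w10; python3 - <<'E'
from h import *
print('scene tip btn',onz('scene',(320+493/12-.46,135+98/12-.46),249), 'bare',onz('scene',(320+195/12-.46,135+160/12-.46),249))
print('top tip btn',onz('top',(125+97/12-.46,160+275/12-.46),253),'bare',onz('top',(125+433/12-.46,160+235/12-.46),253))
crop('pics/w10.png',(235,145,305,240),8,'pics/c16.png')
s=ctrl.read_state(); print(s['qd'].round(3))
E
```

```text
12.8833 [562.9 302.6 328.4] jaw 96.9 down [ 0.    -0.001 -1.   ] q [-0.48  0.53 -0.09  1.41  0.05  1.2   1.11] F [-0.4  0.3  0.4] w 51.3
scene tip btn [561.88466547 311.61510049 249.        ] bare [571.45160788 236.56810937 249.        ]
top tip btn [559.94068607 309.65067585 253.        ] bare [569.35784863 235.39594756 253.        ]
[-0.002  0.001 -0.005 -0.003 -0.003 -0.001 -0.001]
```

View pics/c16.png

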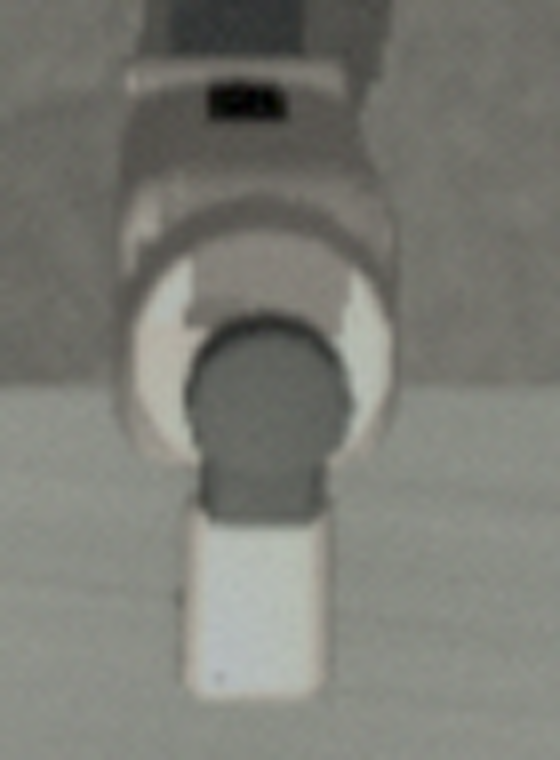

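{"name": "arm_command", "arguments": {
  "series": [
    [0.6,-0.37,0.93,0,0,0,0],
    [0.6,0,0,-2,0,0,0],
    [0.6,0,0,-2,0,0,0],
    [0.6,0,0,-1.5,0,0,0],
    [0.6,0,0,-0.5,0,0,0],
    [0.6,0,0,0,0,0,0],
    [0.6,0,0,0,0,0,0]
  ]
}}

```text
clock: 13.52
eef_pos: [559.0, 314.1, 268.9]
tool_rot: [0.74, 1.57, 0.863]
force: [0.3, -0.1, 0.3]
width: 51.2
```

```bash
python3 w.py w11; python3 -c "
from h import *
cv2.imwrite('pics/scene5.png',ctrl.get_image('scene')); crop('pics/scene5.png',(300,90,400,180),7,'pics/c19.png')"
```

```text
13.5167 [559.  314.1 268.9] jaw 97.04 down [ 0.001  0.001 -1.   ] q [-0.5   0.58 -0.09  1.5   0.06  1.07  1.09] F [ 0.3 -0.1  0.3] w 51.2
```

View pics/w11.png

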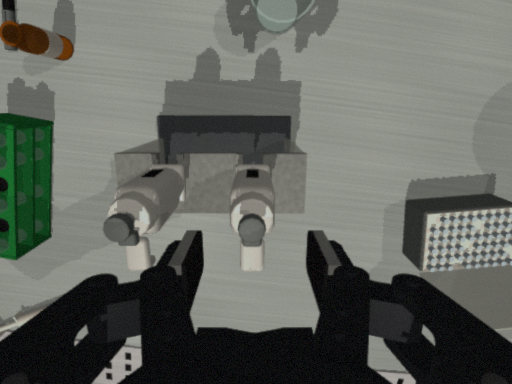

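View pics/c19.png

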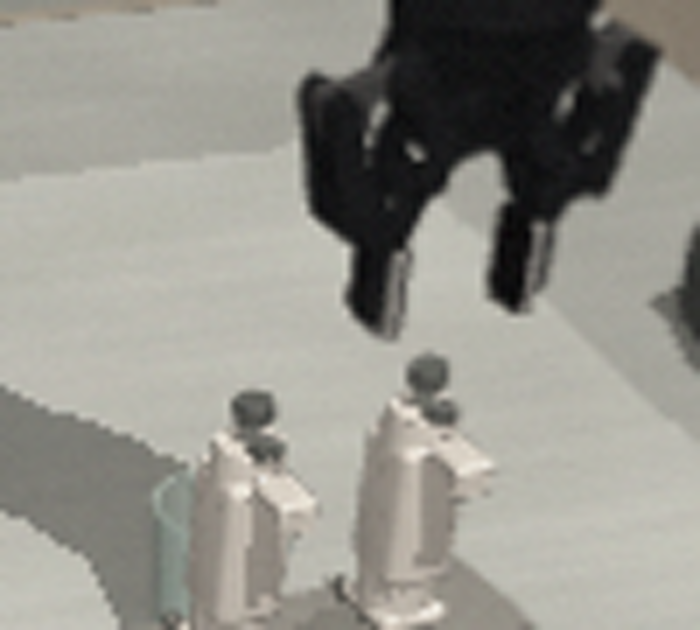

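```bash
python3 - <<'E'
from h import *
a=np.load('pics/w11.npy'); s=dict(eef_pos=a[:3],tool_rot=a[3:])
print(proj('wrist',[*s['eef_pos'][:2],253],s)); crop('pics/w11.png',(195,140,310,275),5,'pics/c20.png')
E
```

```text
[[256.11529799 233.34220166]]
```

View pics/c20.png

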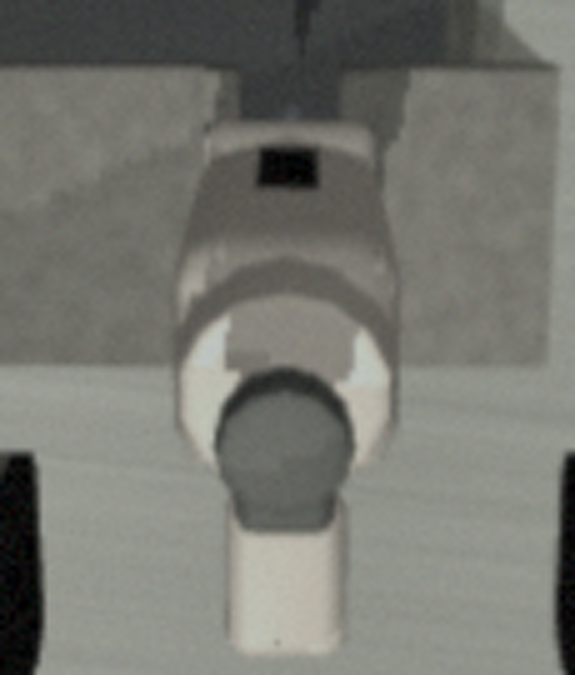

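{"name": "arm_command", "arguments": {
  "series": [
    [0.6,-0.1,-0.15,0,0,0,0],
    [0.6,0,0,-1.5,0,0,0],
    [0.6,0,0,-1.5,0,0,0],
    [0.6,0,0,-1.5,0,0,0],
    [0.6,0,0,-1.5,0,0,0],
    [0.6,0,0,-1.2,0,0,0],
    [0.6,0,0,0,0,0,0],
    [0.6,0,0,0,0,0,0]
  ]
}}

```text
clock: 14.28
eef_pos: [557.9, 312.0, 196.6]
tool_rot: [-2.863, 1.571, -2.74]
force: [0.1, 0.6, 0.6]
width: 50.9
```

```bash
python3 w.py w12; python3 -c "
from h import *
cv2.imwrite('pics/scene6.png',ctrl.get_image('scene')); crop('pics/scene6.png',(300,110,400,200),7,'pics/c21.png')"
```

```text
14.2833 [557.9 312.  196.6] jaw 97.03 down [-0. -0. -1.] q [-0.5   0.65 -0.09  1.58  0.07  0.91  1.08] F [0.1 0.6 0.6] w 50.9
```

View pics/w12.png

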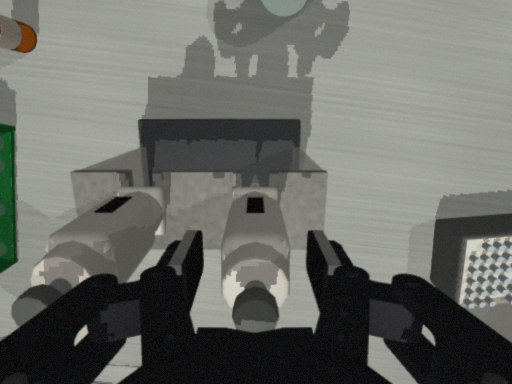

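View pics/c21.png

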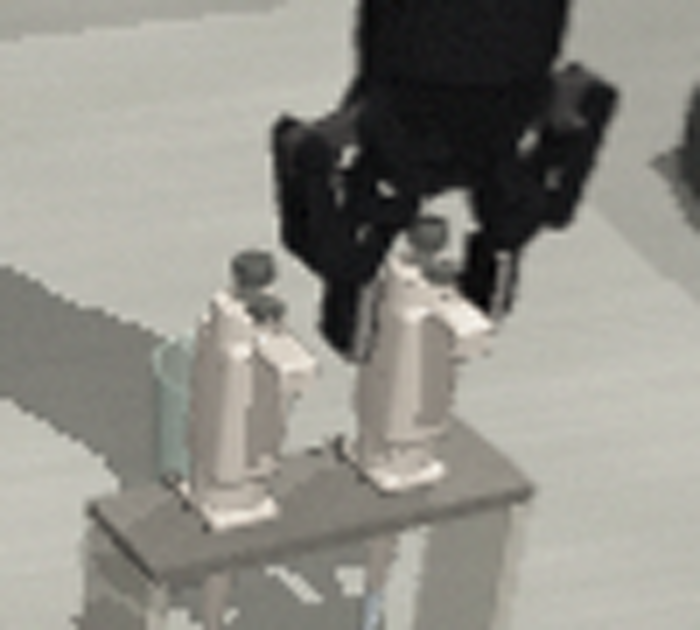

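The gripper straddles the tipped pipette's handle: handle midline at column 256, pads at 255, bare pipette clear. Closing.

{"name": "arm_command", "arguments": {
  "series": [
    [0.4,0,0,0,0,0,0],
    [0.3,0,0,0,0,0,0],
    [0,0,0,0,0,0,0],
    [0,0,0,0,0,0,0],
    [0,0,0,0,0,0,0],
    [0,0,0,0,0,0,0],
    [0,0,0,0,0,0,0],
    [0,0,0,0,0,0,0]
  ]
}}

```text
clock: 15.05
eef_pos: [558.6, 312.4, 197.6]
tool_rot: [0.385, 1.569, 0.508]
force: [-0.6, -0.9, 5.7]
width: 29.3
```

```bash
python3 w.py w13; python3 -c "
from h import *
cv2.imwrite('pics/scene7.png',ctrl.get_image('scene')); crop('pics/scene7.png',(300,120,400,220),7,'pics/c22.png')"
```

```text
15.05 [558.6 312.4 197.6] jaw 97.03 down [ 0.002  0.001 -1.   ] q [-0.5   0.65 -0.09  1.58  0.07  0.91  1.08] F [-0.6 -0.9  5.7] w 29.3
```

View pics/w13.png

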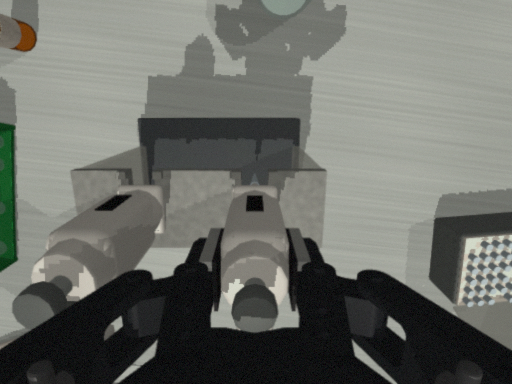

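View pics/c22.png

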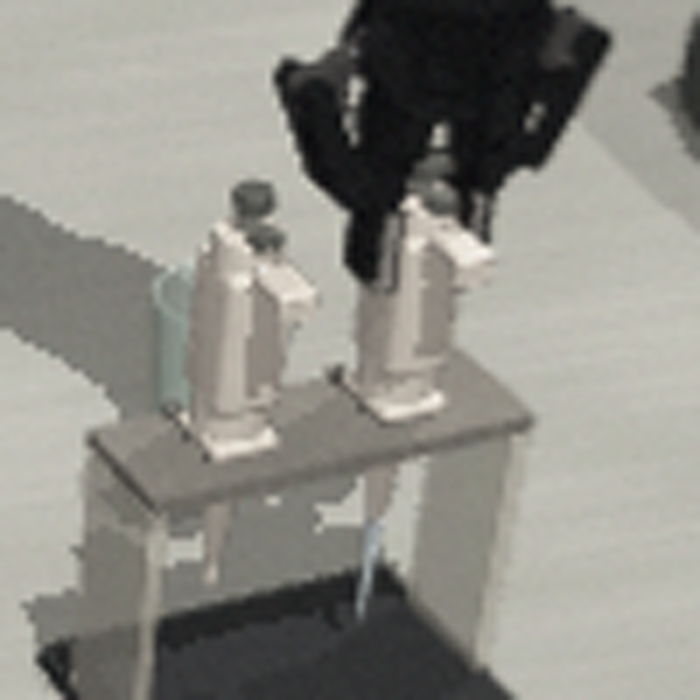

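{"name": "arm_command", "arguments": {
  "series": [
    [0,0,0,0.3,0,0,0],
    [0,0,0,0.5,0,0,0],
    [0,0,0,0.8,0,0,0],
    [0,0,0,1,0,0,0],
    [0,0,0,1,0,0,0],
    [0,0,0,1,0,0,0],
    [0,0,0,1,0,0,0],
    [0,0,0,1,0,0,0],
    [0,0,0,1,0,0,0],
    [0,0,0,0,0,0,0]
  ]
}}

```text
clock: 15.98
eef_pos: [559.1, 312.8, 275.1]
tool_rot: [0.432, 1.566, 0.555]
force: [-0.0, 0.8, -0.7]
width: 29.8
```

```bash
python3 w.py w14; python3 -c "
from h import *
cv2.imwrite('pics/scene8.png',ctrl.get_image('scene')); crop('pics/scene8.png',(300,80,400,200),6,'pics/c23.png')"
```

```text
15.9833 [559.1 312.8 275.1] jaw 97.03 down [ 0.004  0.002 -1.   ] q [-0.5   0.57 -0.09  1.49  0.06  1.07  1.09] F [-0.   0.8 -0.7] w 29.8
```

View pics/c23.png

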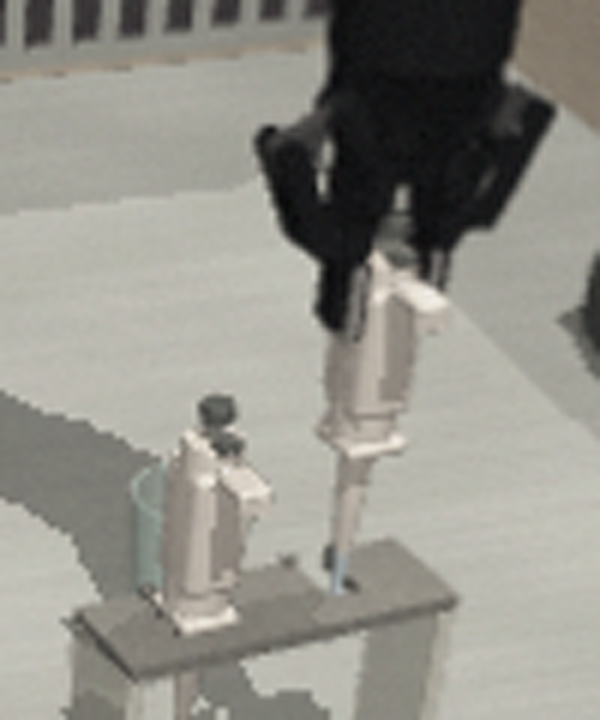

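View pics/w14.png

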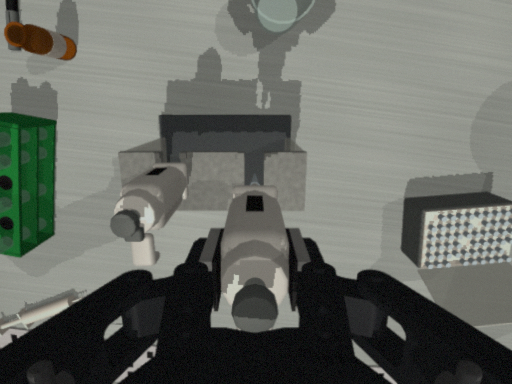

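{"name": "arm_command", "arguments": {
  "series": [
    [0,0,0,0.7,0,0,0],
    [0,0,0,1.2,0,0,0],
    [0,0,0,1.3,0,0,0],
    [0,0,0,1.3,0,0,0],
    [0,0,0,1.3,0,0,0],
    [0,0,0,1.3,0,0,0],
    [0,0,0,1.2,0,0,0],
    [0,0,0,0.7,0,0,0],
    [0,0,0,0,0,0,0],
    [0,-0.5,0,0,0,0,0],
    [0,-1.5,0,0,0,0,0],
    [0,-2,0,0,0,0,0],
    [0,-2,0,0,0,0,0],
    [0,-2,0,0,0,0,0],
    [0,-1.5,0,0,0,0,0],
    [0,-0.5,0,0,0,0,0],
    [0,0,0,0,0,0,0]
  ]
}}

```text
clock: 17.5
eef_pos: [456.3, 312.2, 362.0]
tool_rot: [-2.833, 1.569, -2.708]
force: [-0.3, 0.8, -0.7]
width: 29.3
```

```bash
python3 w.py w15; python3 -c "
from h import *
cv2.imwrite('pics/scene9.png',ctrl.get_image('scene')); crop('pics/scene9.png',(270,40,410,220),4,'pics/c24.png')"
```

```text
17.5 [456.3 312.2 362. ] jaw 97.14 down [-0.001 -0.001 -1.   ] q [-0.57  0.37 -0.11  1.6   0.04  1.18  1.  ] F [-0.3  0.8 -0.7] w 29.3
```

View pics/c24.png

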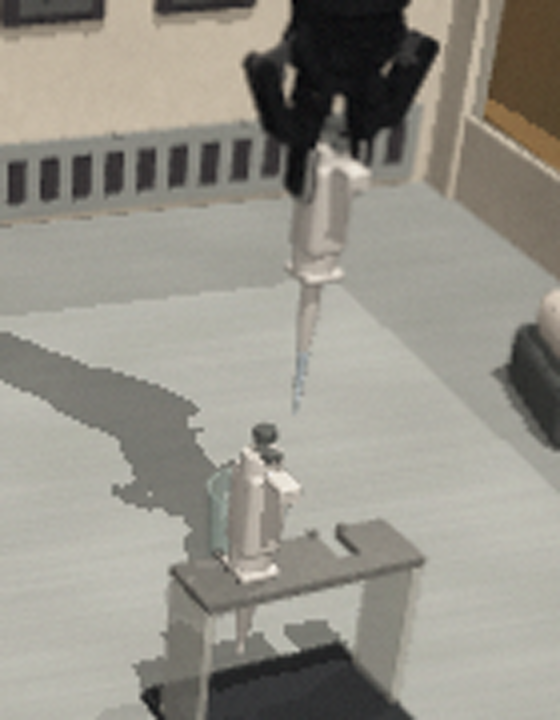

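{"name": "arm_command", "arguments": {
  "series": [
    [0,0,-0.8,0,0,0,0],
    [0,0,-1.8,0,0,0,0],
    [0,0,-2.6,0,0,0,0],
    [0,0,-3.2,0,0,0,0],
    [0,0,-3.2,0,0,0,0],
    [0,0,-3.2,0,0,0,0],
    [0,0,-3.2,0,0,0,0],
    [0,0.2,-3.2,0,0,0,0],
    [0,0.3,-3.2,0,0,0,0],
    [0,0.4,-3.2,0,0,0,0],
    [0,0.4,-3.2,0,0,0,0],
    [0,0.4,-3.2,0,0,0,0],
    [0,0.4,-3.2,0,0,0,0],
    [0,0.4,-3.2,0,0,0,0],
    [0,0.4,-3.2,0,0,0,0],
    [0,0.4,-3.2,0,0,0,0],
    [0,0.4,-3.2,0,0,0,0],
    [0,0.4,-3.2,0,0,0,0],
    [0,0.4,-2.6,0,0,0,0],
    [0,0.4,-1.8,0,0,0,0]
  ]
}}

```text
clock: 19.27
eef_pos: [505.8, -269.0, 361.8]
tool_rot: [-2.146, 1.568, -2.029]
force: [0.7, -0.3, -0.5]
width: 29.6
```

{"name": "arm_command", "arguments": {
  "series": [
    [0,0,-0.8,0,0,0,0],
    [0,0,0,0,0,0,0],
    [0,0,0,0,0,0,0]
  ]
}}

```text
clock: 19.52
eef_pos: [506.5, -271.6, 361.8]
tool_rot: [2.151, 1.569, 2.273]
force: [-0.3, 0.6, -0.7]
width: 29.4
```

```bash
python3 w.py w16; python3 -c "
from h import *
cv2.imwrite('pics/scene10.png',ctrl.get_image('scene')); crop('pics/scene10.png',(60,70,260,250),4,'pics/c25.png')"
```

```text
19.5167 [ 506.5 -271.6  361.8] jaw 97.0 down [-0.001  0.001 -1.   ] q [ 0.35  0.4   0.14  1.54 -0.06  1.2   2.2 ] F [-0.3  0.6 -0.7] w 29.4
```

View pics/c25.png

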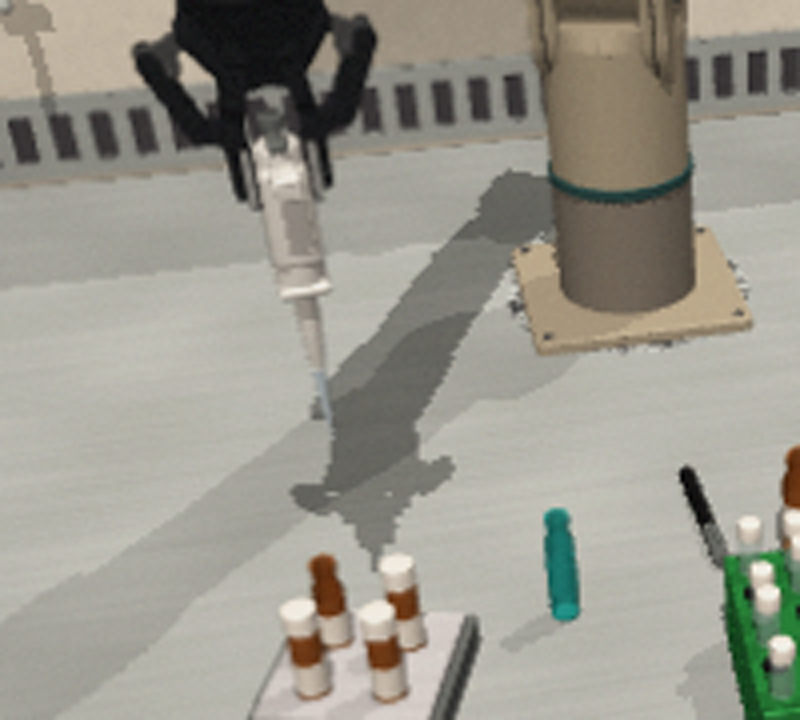

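View pics/w16.png

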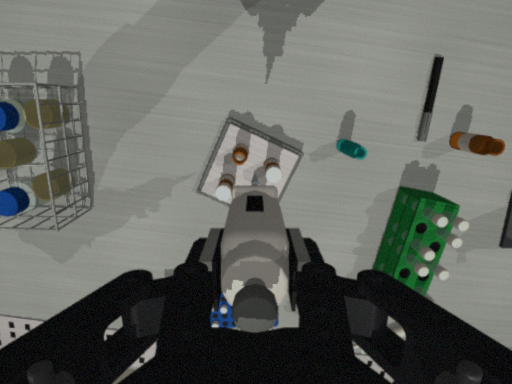

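```bash
python3 - <<'E'
from h import *
print('tip',onz('scene',(60+330/4-.4,70+424/4-.4),194.2))
crop('pics/scene10.png',(125,200,165,230),16,'pics/c26.png'); crop('pics/scene10.png',(125,155,165,185),16,'pics/c27.png')
cv2.imwrite('pics/top10.png',ctrl.get_image('top')); crop('pics/top10.png',(260,140,420,260),5,'pics/c28.png')
E
```

```text
tip [ 492.68363798 -270.12685429  194.2       ]
```

View pics/c26.png

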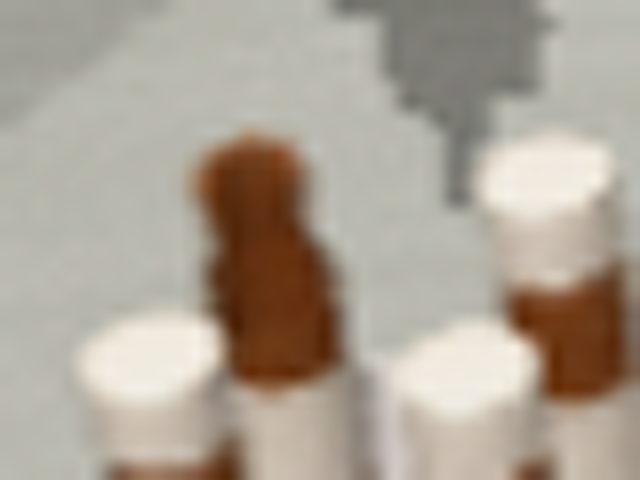

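View pics/c27.png

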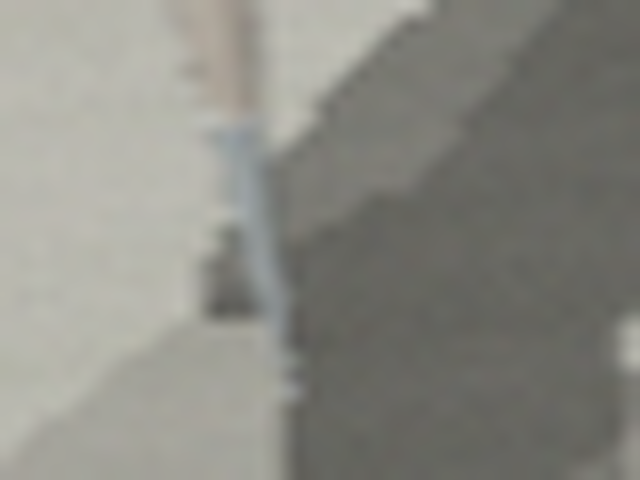

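View pics/c28.png

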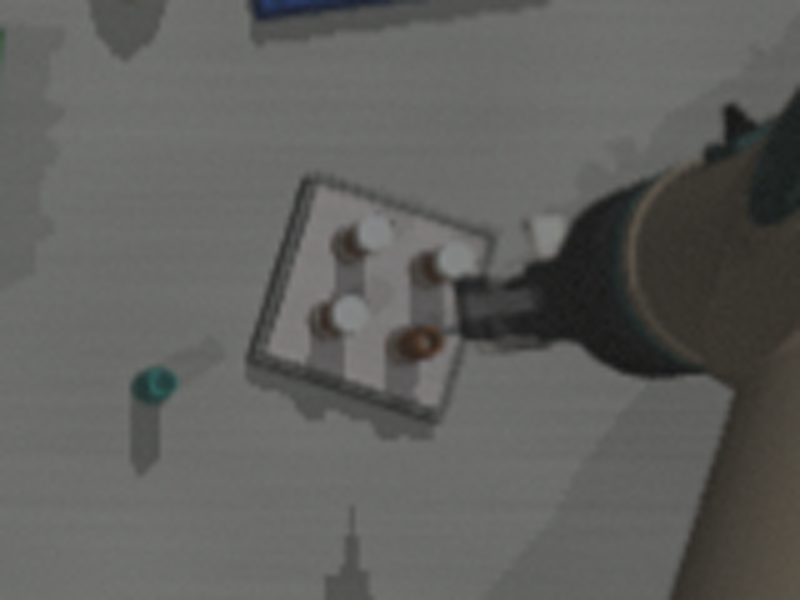

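```bash
python3 - <<'E'
from h import *
print('tip',onz('scene',(142.53,179.2),194.2).round(1)); print('mouth',onz('scene',(140.2,210.2),98).round(1),'top mouth',onz('top',(345.1,208.1),98).round(1), 'now top', onz('top',(260+423/5-.4,140+343/5-.4),98).round(1))
q=proj('top',[[500,-271,194],[506,-271,194],[506,-271,246],[509,-290,98]]); print(q,(q-[260,140])*5)
crop('pics/top10.png',(325,185,385,225),13,'pics/c29.png')
E
```

```text
tip [ 510.7 -269.6  194.2]
mouth [ 512.1 -290.6   98. ] top mouth [ 506.6 -290.8   98. ] now top [ 506.3 -288.1   98. ]
[[347.27473104 208.31608701]
 [347.22829349 206.15714292]
 [352.61690851 204.84912532]
 [344.81546531 207.30307979]] [[436.37365521 341.58043505]
 [436.14146744 330.78571459]
 [463.08454255 324.24562658]
 [424.07732654 336.51539895]]
```

View pics/c29.png

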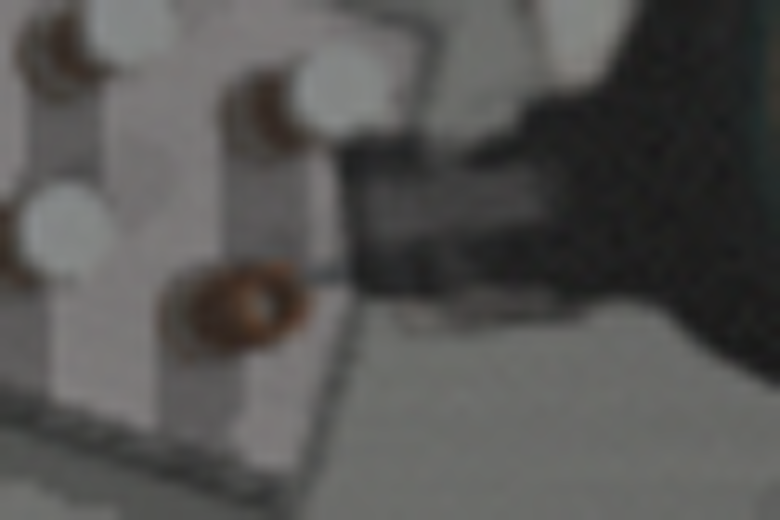

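{"name": "arm_command", "arguments": {
  "series": [
    [0,0,-0.8,0,0,0,0],
    [0,0,-1,0,0,0,0],
    [0,0,0,-0.6,0,0,0],
    [0,0,0,-1.1,0,0,0],
    [0,0,0,-1.2,0,0,0],
    [0,0,0,-1.2,0,0,0],
    [0,0,0,-1.1,0,0,0],
    [0,0,0,-0.7,0,0,0],
    [0,0,0,0,0,0,0],
    [0,0,0,0,0,0,0],
    [0,0,0,0,0,0,0]
  ]
}}

```text
clock: 20.58
eef_pos: [507.2, -290.3, 303.9]
tool_rot: [-0.671, 1.57, -0.549]
force: [0.4, -1.3, -0.1]
width: 29.5
```

```bash
python3 w.py w17; python3 -c "
from h import *
for n in('scene','top'): cv2.imwrite(f'pics/{n}11.png',ctrl.get_image(n))
crop('pics/scene11.png',(115,180,165,235),12,'pics/c30.png');crop('pics/top11.png',(325,185,385,225),13,'pics/c31.png')"
```

```text
20.5833 [ 507.2 -290.3  303.9] jaw 97.03 down [ 0.001 -0.001 -1.   ] q [ 0.38  0.46  0.14  1.61 -0.07  1.07  2.23] F [ 0.4 -1.3 -0.1] w 29.5
```

View pics/c30.png

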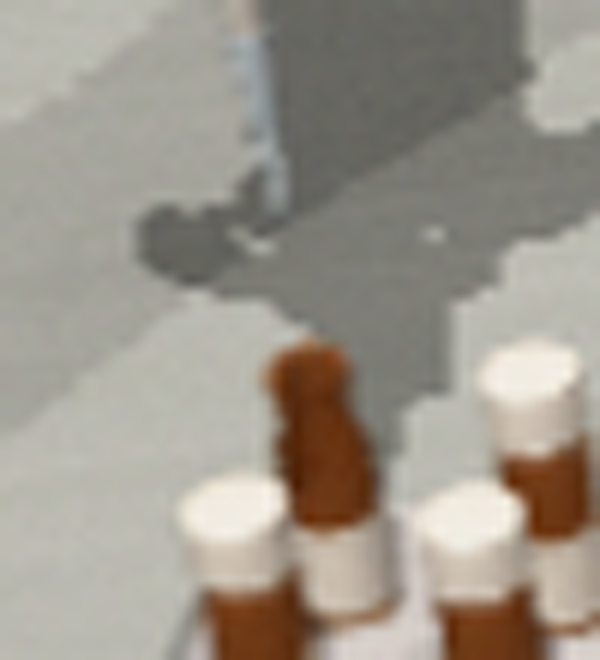

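View pics/c31.png

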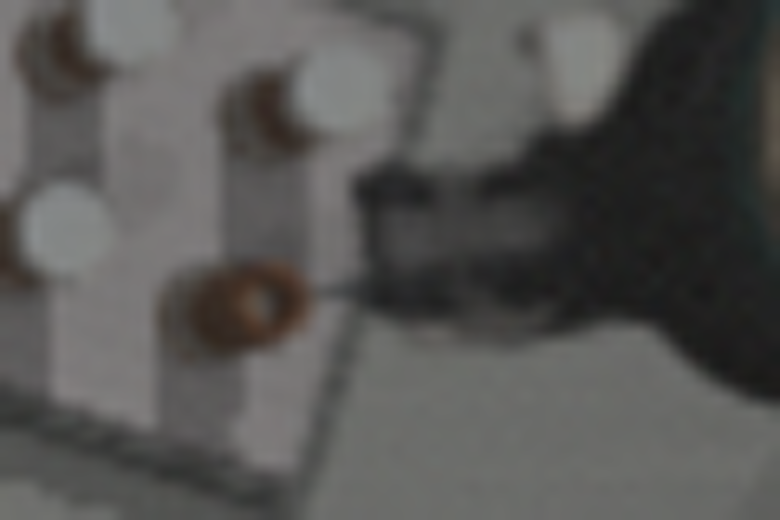

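View pics/w17.png

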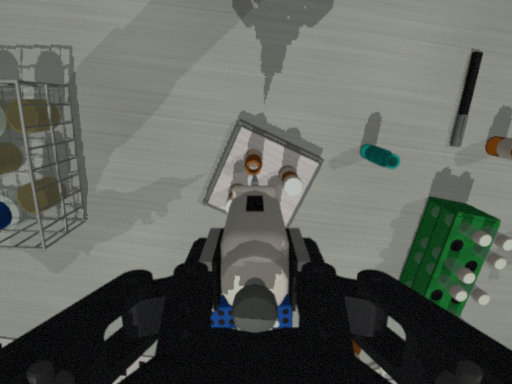

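```bash
cat > rel.py <<'E'
from h import *
def rel(st,sm,tt,tm,zt,zm=98):
    for d in(-3,0,3):
        a=onz('scene',st,zt+d)-onz('scene',sm,zm); b=onz('top',tt,zt+d)-onz('top',tm,zm); print('dz',d,'scene',a[:2].round(1),'top',b[:2].round(1))
    M=onz('scene',sm,zm); M2=onz('top',tm,zm)
    for n,P in(('scene',M),('top',M2)):
        Q=P.copy(); Q[2]=zt; print(n,'mouth',P.round(1),'tip expected px',proj(n,Q).round(1))
E
python3 -c "
from rel import *
rel((137.9,196.9),(140.4,210.2),(348.5,207),(344.7,207.8),136.3)
print('scene12 px per mm',[ (proj('scene',[510+a,-290+b,136+c])-proj('scene',[510,-290,136])).round(2) for a,b,c in((1,0,0),(0,1,0),(0,0,1))])
print([ (proj('top',[510+a,-290+b,136+c])-proj('top',[510,-290,136])).round(2) for a,b,c in((1,0,0),(0,1,0),(0,0,1))])
"
```

```text
dz -3 scene [-13.3  -0.7] top [ 0.2 -1.8]
dz 0 scene [-8.9 -0.3] top [ 0. -1.]
dz 3 scene [-4.4  0.1] top [-0.2 -0.2]
scene mouth [ 512.2 -290.1   98. ] tip expected px [[138.1 198.8]]
top mouth [ 507.5 -289.6   98. ] tip expected px [[348.2 207. ]]
scene12 px per mm [array([[0.01, 0.21]]), array([[ 0.39, -0.05]]), array([[-0.06, -0.3 ]])]
[array([[-0.01, -0.34]]), array([[-0.34, -0.  ]]), array([[ 0.09, -0.02]])]
```

```bash
python3 - <<'E'
from h import *
crop('pics/w17.png',(215,140,295,200),9,'pics/c32.png'); crop('pics/w17.png',(200,250,310,335),7,'pics/c33.png')
crop('pics/top11.png',(335,195,365,217),25,'pics/c34.png')
crop('pics/scene11.png',(128,190,148,218),25,'pics/c35.png')
E
```

```text
(no output)
```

View pics/c32.png

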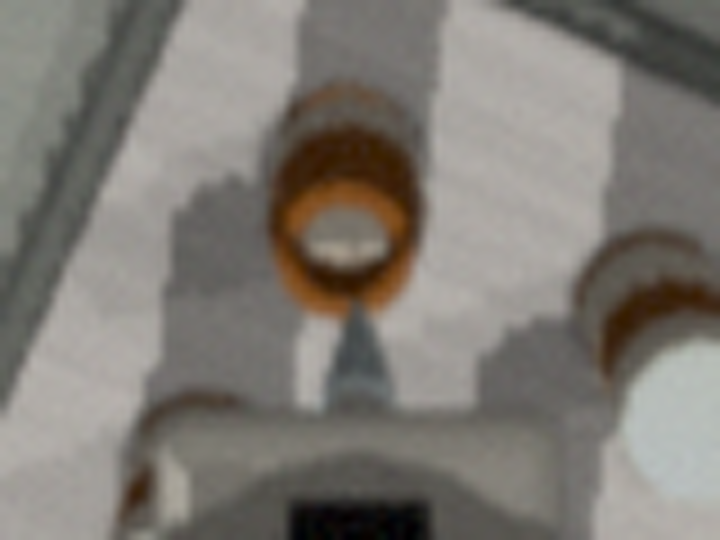

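View pics/c33.png

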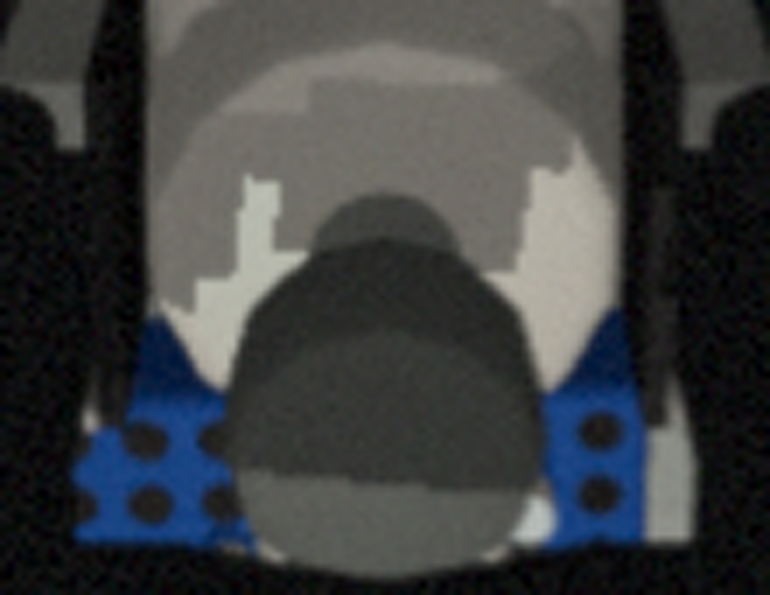

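View pics/c34.png

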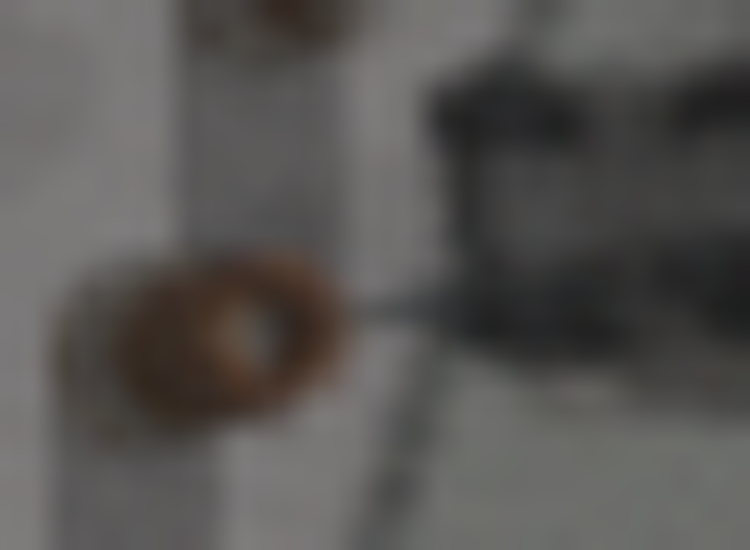

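View pics/c35.png

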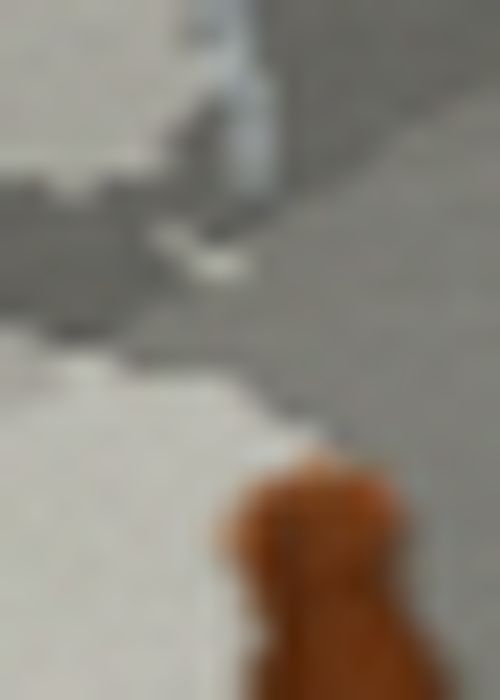

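The wrist view shows the tip end at (254,173) just beside the vial's mouth at (253,167), so I can measure the offset directly.

```bash
python3 - <<'E'
from h import *
a=np.load('pics/w17.npy'); s=dict(eef_pos=a[:3],tool_rot=a[3:]); R=Ro.from_euler('xyz',s['tool_rot']).as_matrix()
for b in(0,-4):
    t=onz('wrist',(254.2,172.9+b),136.3,s); m=onz('wrist',(252.9,167.2+b),98,s)
    print(t.round(1),m.round(1),'mouth-tip',(m-t)[:2].round(1))
E
```

```text
[ 506.  -291.6  136.3] [ 507.8 -292.9   98. ] mouth-tip [ 1.8 -1.3]
[ 501.8 -292.1  136.3] [ 503.1 -293.4   98. ] mouth-tip [ 1.3 -1.4]
```

{"name": "arm_command", "arguments": {
  "series": [
    [0,0.12,-0.06,0,0,0,0],
    [0,0,0,-0.5,0,0,0],
    [0,0,0,-0.6,0,0,0],
    [0,0,0,-0.5,0,0,0],
    [0,0,0,-0.2,0,0,0],
    [0,0,0,0,0,0,0],
    [0,0,0,0,0,0,0]
  ]
}}

```text
clock: 21.32
eef_pos: [508.0, -290.5, 285.0]
tool_rot: [2.572, 1.57, 2.694]
force: [-0.5, -0.4, -1.7]
width: 29.5
```

```bash
python3 w.py w18; python3 -c "
from h import *
for n in('scene','top'): cv2.imwrite(f'pics/{n}12.png',ctrl.get_image(n))
crop('pics/w18.png',(215,140,295,200),9,'pics/c36.png');crop('pics/scene12.png',(125,190,155,220),20,'pics/c37.png');crop('pics/top12.png',(335,195,365,217),25,'pics/c38.png')"
```

```text
21.3167 [ 508.  -290.5  285. ] jaw 97.03 down [-0.  0. -1.] q [ 0.38  0.48  0.14  1.64 -0.08  1.03  2.24] F [-0.5 -0.4 -1.7] w 29.5
```

View pics/c36.png

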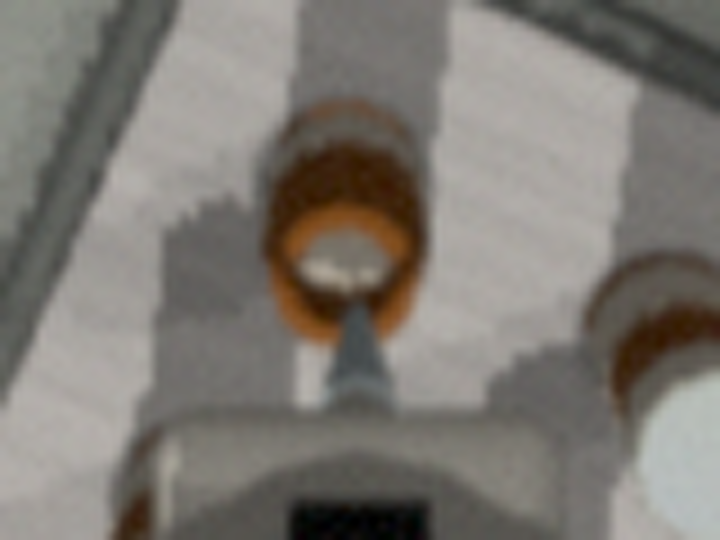

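View pics/c37.png

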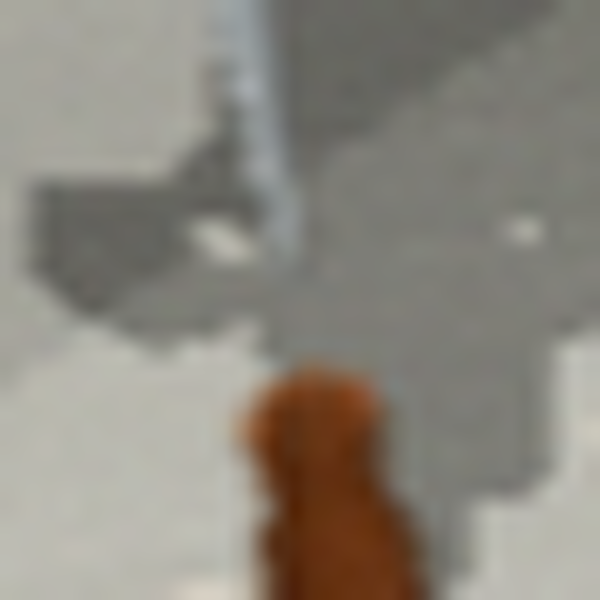

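View pics/c38.png

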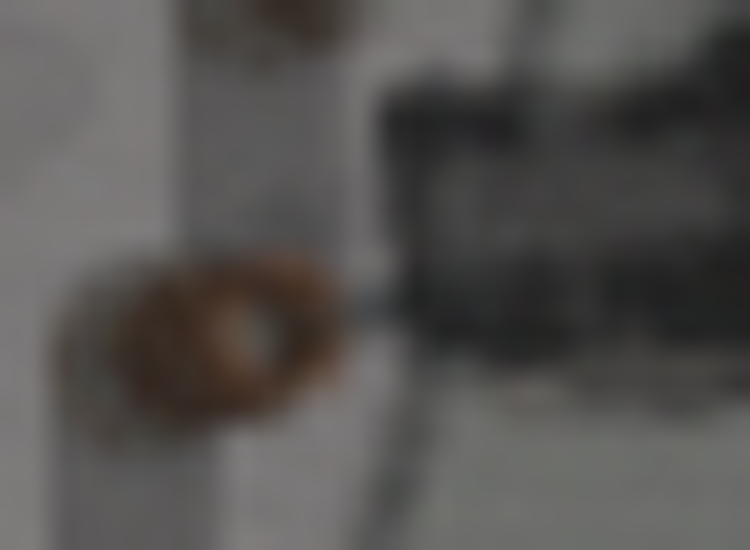

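```bash
python3 - <<'E'
from rel import *
a=np.load('pics/w18.npy'); s=dict(eef_pos=a[:3],tool_rot=a[3:])
t=onz('wrist',(254.2,172.9),117.4,s); m=onz('wrist',(253,170.0),98,s); print(t.round(1),m.round(1),'wrist tip-mouth',(t-m)[:2].round(1))
rel((138.6,202.3),(140.2,209.9),(346.7,207.2),(345,207.7),117.4)
E
```

```text
[ 506.6 -291.7  117.4] [ 507.7 -292.9   98. ] wrist tip-mouth [-1.1  1.2]
dz -3 scene [-13.3  -1.3] top [ 0.5 -0.7]
dz 0 scene [-9.  -0.9] top [0.3 0.1]
dz 3 scene [-4.7 -0.6] top [0.1 0.9]
scene mouth [ 510.7 -290.6   98. ] tip expected px [[139.  204.2]]
top mouth [ 507.8 -290.5   98. ] tip expected px [[346.7 207.3]]
```

{"name": "arm_command", "arguments": {
  "series": [
    [0,0.15,0,0,0,0,0],
    [0,0,0,-0.3,0,0,0],
    [0,0,0,-0.3,0,0,0],
    [0,0,0,-0.2,0,0,0],
    [0,0,0,0,0,0,0],
    [0,0,0,0,0,0,0],
    [0,0,0,0,0,0,0]
  ]
}}

```text
clock: 22.05
eef_pos: [509.6, -290.5, 277.3]
tool_rot: [-3.053, 1.571, -2.93]
force: [-0.7, -0.5, -0.6]
width: 29.2
```

```bash
python3 w.py w19; python3 -c "
from h import *
for n in('scene','top'): cv2.imwrite(f'pics/{n}13.png',ctrl.get_image(n))
crop('pics/w19.png',(215,140,295,200),9,'pics/c39.png');crop('pics/scene13.png',(125,190,155,220),20,'pics/c40.png')"
```

```text
22.05 [ 509.6 -290.5  277.3] jaw 97.04 down [-0. -0. -1.] q [ 0.38  0.49  0.14  1.65 -0.08  1.01  2.24] F [-0.7 -0.5 -0.6] w 29.2
```

View pics/c39.png

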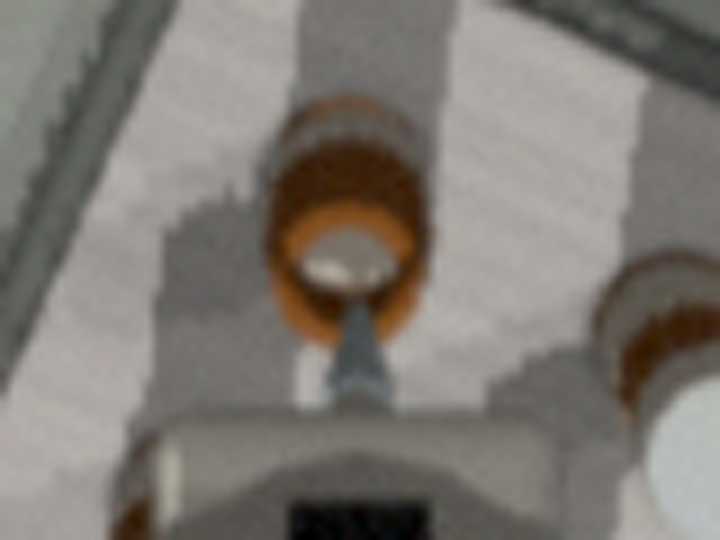

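View pics/c40.png

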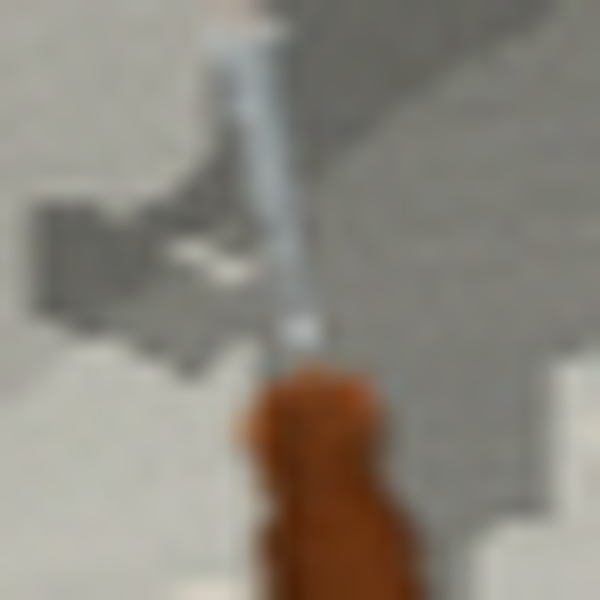

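View pics/scene13.png

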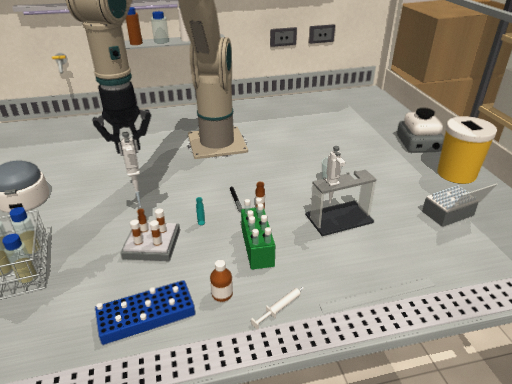

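```bash
python3 - <<'E'
from rel import *
a=np.load('pics/w19.npy'); s=dict(eef_pos=a[:3],tool_rot=a[3:])
for z in (107,109.7,113):
  t=onz('wrist',(254.2,172.7),z,s); m=onz('wrist',(215+349/9-.45,170.0),98,s); print('wrist tip-mouth',(t-m)[:2].round(1))
rel((139.6,206.8),(140.2,209.9),(346.7,207.2),(345,207.7),109.7)
E
```

```text
wrist tip-mouth [0.9 1. ]
wrist tip-mouth [0.3 1. ]
wrist tip-mouth [-0.4  0.9]
dz -3 scene [-2.6 -0.2] top [ 1.  -2.9]
dz 0 scene [1.7 0.2] top [ 0.8 -2. ]
dz 3 scene [5.9 0.5] top [ 0.6 -1.2]
scene mouth [ 510.7 -290.6   98. ] tip expected px [[139.5 206.5]]
top mouth [ 507.8 -290.5   98. ] tip expected px [[346.  207.5]]
```

The scene and wrist views both put the tip within about 2 mm of the vial's axis, roughly 11 mm above the rim. Nothing else has moved. Handing in.

```bash
python3 -c "
from h import *
s=ctrl.read_state(); print(s['clock'],s['eef_pos'].round(1),abs(s['qd']).max().round(4),s['width']); print(ctrl.finish_job())"
```

```text
22.2 [ 509.7 -290.6  277.4] 0.002 29.201246408241605
the job is handed in; nothing more can be done
None
```

I stood the slim amber vial in the empty well and released it, and it looked level with its neighbours in the pictures. I then lifted the tipped pipette straight out of the +y slot and carried it over the glassware to that vial. I handed in at 22.2 s, still holding it upright, and got no verdict back.

**Tip position:** in the last checks, the tip's end was (0.3, 1.0) mm from the vial's axis by the wrist camera and (1.7, 0.2) mm by the scene camera. It was about 11.7 mm above the rim. That height comes from the arm's reading and the stand's given dimensions, so it was not measured directly.

**Arm state:** the arm was still, with the fingers at 29.2 mm on the handle. In the last scene picture the bare pipette and the other objects looked unmoved.

**Disagreements:**
- **Scene camera:** its two views before the last one put the tip about 9 mm off in x. The faint tip end seems to have been partly lost against the background there, because the last, clearer view agreed with the wrist camera.
- **Top camera:** I did not re-measure the tip in its last picture. The picture before showed it centred to within about 0.5 mm.
- **Wrist camera:** it read a few pixels off, so I used it only to compare tip and mouth within the same picture.

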